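Load the chocolate grinder and hold its twist lid at pulse

ROBOT

A 7-joint arm with a two-finger parallel gripper is mounted at the origin on the work surface. World frame = base frame: x ahead of the robot, y to its left, z up, the work surface at z = 0. Lengths are in m, angles in rad, forces in N, time in s.
With the tool pointing down it reaches from about 0.425 to 0.925 m from the base axis. Payload 6.8 kg.
Tool frame: the origin (TCP) lies at the very end of the fingers, on their centre line; the grasp point (between the pads) lies 19 mm behind it; z points along the fingers, y is the line along which they close (so a half turn about z gives the same grasp; the last joint's range is limited). The gripper opens to 85 mm and grips with 20 to 120 N. Pads are 22 mm wide; open, the fingers measure 114 mm over their backs; the gripper's body (76 mm by 85 mm) begins 54 mm behind the grasp point. The pads swing forward as they close: fully open they stand 13 mm farther back than shut.
Start: joints at [1.064, 0.477, 0.022, 1.555, -0.011, 1.109, -0.083], TCP at [0.262, -0.622, 0.231] pointing down, gripper open.
Joint ranges: [-2.96, 2.96], [-0.34, 2.1], [-1.41, 1.46], [0.24, 2.44], [-1.37, 4.51], [0.17, 1.92], [-2.96, 2.96]. Speed limits (rad/s): [2.39, 2.39, 3.14, 3.14, 3.14, 3.14, 3.14].

INTERFACE

Orientations are given as a rotation vector (axis times angle).
In Python, from bench import get_obs, grab_frame, hand_in gives the robot as it stands.
- The arm moves only by the tool drive_tool, never from a script. Its argument "rows" is a list of rows, each an object with "offset": the shift along the tool's x, y, z as a fraction of full scale, a list of three; "rotation": the turn, a rotation vector about the tool's x, y, z as a fraction of full scale, a list of three; "claw": the opening, from 0 (shut) to 1 (fully open). In form: [{"offset": [tx, ty, tz], "rotation": [wx, wy, wz], "claw": claw}, ...]. A call has 1 to 20 rows; each row is the pose to reach, as a shift and turn from the pose commanded when the call began, along the tool's axes at that moment; what a row does not reach only later rows make up. Full scale, the value 1, is 0.15 m for a shift and 2 rad for a turn. A row lasts 1/12 s, in which the tool goes at most 41.7 mm and 7.16 degrees, less where a joint would pass 70% of its speed; a pose out of reach is approached as far as the arm can. A call with a number of a shift or a turn outside -1 to 1 is refused whole. A call with a gripper value outside its range is refused whole. The fingers move at their own pace and stop on an object; "force" is the grip in N (left out, the last holds). Time passes only in rows, so rows that repeat a pose let the fingers close. It gives the time, the measured TCP pose, the force, the opening and the grip force at its end, in the units of the state.
- get_obs(): the state, without advancing time (a new reading comes with each control period).
- grab_frame(name): name is "scene" or "top" or "wrist"; returns a dict with "frame" (384x512x3 uint8, red, green, blue), "z_map" (384x512 float32, m along the optical axis (not along the pixel's ray), 0 where there is no reading), "vfov" (degrees; the focal length in pixels is half the picture's height over the tangent of half this angle, whatever the lens; pixels are square), "cx", "cy" (the principal point, pixels), "D" ([k1, k2, p1, p2, k3] as OpenCV has them; the pictures are not rectified), "R" (3x3) and "t" (3): a world point X has camera coordinates R X + t. Camera axes: x right, y down, z forward; pixel columns grow to the right and rows downward; lengths in m; the calibration is good to about 2 mm. A picture is of the moment at which its call begins.
- hand_in(): hands the job in; it is judged then, once.
The state is a dict: "clock": time; "joints": joint angles; "qvel": joint speeds; "tau": joint torques, N m; "tcp_pos": TCP position; "orientation": TCP orientation; "contact_force": force on the tool from outside, world axes, zero at the start; "moment": the same for the moment, N m; "grip_width": finger opening in m; "gripper_force": force on a finger pad.
Only numpy, scipy, OpenCV 4.12 (cv2) and the standard library are available. Lean on these libraries where they do the work, as an engineer would, in place of code of your own. Each camera call takes 0.05 s, during which the arm holds its last target. There are 200 camera calls.

TASK

Grind the chocolate for the pancakes: tip all four chunks out of the scoop into the grinder's bowl without touching the chocolate with the gripper, and put the scoop back flat on the worktop. Then drop the lid's two lugs into the slots of the grinder's collar and twist it clockwise (seen from above), against its spring, to the orange pulse marks, half-way to the lock; finish while still holding it there by its grip bar, and never turn it on past the click at the red lock marks. Leave the jar, the mug and the shaker where they stand.

Things in the scene. Friction and masses are not known exactly. Their poses are not given: they have to be found in the camera images.
- grinder: compact bowl grinder fixed to the worktop, white foot 128 mm wide, clear bowl, white bayonet collar 126 mm wide. Origin: underside centre, z up; only yaw varies. Bowl 84 mm wide inside, its floor at z = 85 mm. The lid sits on a ledge at z = 150; over it a lip (100 mm wide inside, z = 158 to 163) has two 28 degree slots, centred at the grinder's +x and -x. Bowl has a small blade on a 22 mm hub.
- grinder_mouth (a point): middle of the collar's opening at its top edge, 163 mm above the worktop. On the lip, clockwise (from above) from the middle of each slot: an orange pulse mark at 32 degrees and a red lock mark at 64 degrees; the lid's white pointers, over its lugs, show its turn
- grinder_switch (a joint): sprung switch ring in the collar, pushed by the lid's lugs; rad, 0 at rest, grows as the lid turns clockwise seen from above. The lid's turn from the middle of the slots = value + 0.145 (free play first). At the orange marks 0.41 (0.28 to 0.55 counts as at the mark). Spring: 0.05 N m at 0, 0.13 at 0.41. Stiffer from about 0.64 (click balls); snaps into the lock at 0.94.
- lid: blue lid, 0.11 kg, upright. Origin: underside centre, z up. Chamfered spigot 77 mm wide to z = 8 mm (enters the bowl), disc 92 mm wide z = 8 to 18, two lugs at +x and -x reaching 54.5 mm out, 10 mm wide. Grip bar along x (in line with the lugs) 66 x 20 mm, z = 18 to 46. Fully down its origin is 142 mm above the grinder's. Fits either way round. Play 3 mm, 8 degrees each way.
- scoop: steel kitchen scoop lying on the worktop, about 0.13 kg, holding the chocolate. Origin: centre of the pan's underside, z up. Pan 102 mm long (x), 65 mm wide (y), walls 30 mm high and 2.5 mm thick, open at its front, the -x end (x = -51 mm). Black handle along +x from x = 63 to 143 mm, 14 mm wide (y), z = 24 to 36 mm.
- scoop_lip (a point): middle of the scoop's open front edge, on the pan's floor (scoop x = -51 mm, z = 2.5 mm)
- scoop_handle (a point): middle of the scoop's handle (scoop x = 100 mm, z = 30 mm), the place to grip it
- chunk0: dark chocolate chunk, 24 x 20 x 16 mm, 11 g, in the scoop at the start; origin: centre of its underside. It slides on the tilted pan from about 25 degrees of tilt; 45 to 55 degrees empties the pan.
- chunk1: dark chocolate chunk, 24 x 20 x 16 mm, 11 g, in the scoop at the start; origin: centre of its underside. It slides on the tilted pan from about 25 degrees of tilt; 45 to 55 degrees empties the pan.
- chunk2: dark chocolate chunk, 24 x 20 x 16 mm, 11 g, in the scoop at the start; origin: centre of its underside. It slides on the tilted pan from about 25 degrees of tilt; 45 to 55 degrees empties the pan.
- chunk3: dark chocolate chunk, 24 x 20 x 16 mm, 11 g, in the scoop at the start; origin: centre of its underside. It slides on the tilted pan from about 25 degrees of tilt; 45 to 55 degrees empties the pan.
- jar: amber glass jar with a blue cap, 62 mm across, 105 mm high, stands beyond the grinder; origin: centre of its underside; to be left alone
- mug: red mug, 76 mm across, 85 mm high, with a handle, stands beyond the grinder; origin: centre of its underside; to be left alone
- shaker: glass shaker with a steel top, 48 mm across, 86 mm high, stands beyond the grinder; origin: centre of its underside; to be left alone
Things that resemble listed ones, but are neither listed nor needed, are in the scene too. What is shaped like the lid but green is not meant.

How it is judged:
On the way, in this order (a step that is already met when the one before it is completed fails the run):
1. all four chunks have been tipped into the grinder's bowl (horizontal distance between each of chunk0, chunk1, chunk2, chunk3 and grinder below 0.045 m and z of chunk0 in the frame of grinder between 0.08 and 0.142 m and z of chunk1 in the frame of grinder between 0.08 and 0.142 m and z of chunk2 in the frame of grinder between 0.08 and 0.142 m and z of chunk3 in the frame of grinder between 0.08 and 0.142 m), for 0.2 s.
2. the lid is seated fully down in the collar (horizontal distance between lid and grinder below 0.005 m and z of lid in the frame of grinder between 0.139 and 0.1455 m and angle between lid's own z axis and vertical below 0.06 rad), for 0.1 s.
At the end, for the whole second after the job is handed in: All four chunks are in the bowl; the lid is fully down in the collar (axis within 5 mm, flat); the switch ring stands at the pulse marks (0.26 to 0.57 rad) and does not move, with the fingers still gripping the lid; the scoop lies flat on the worktop, right way up (all of step 1 and all of step 2 and value of joint grinder_switch between 0.26 and 0.57 rad and velocity of joint grinder_switch between -0.1 and 0.1 rad/s and contact force between the fingers and lid above 3 N and height (world z) of scoop below 0.01 m and angle between scoop's own z axis and vertical below 0.12 rad and linear speed of scoop below 0.03 m/s); the arm keeps its last pose, push and grip.
It fails at once if the lid is turned past the click, into the lock (value of joint grinder_switch above 0.85 rad).
It fails at once if the gripper touches the chocolate (contact force between any of the arm, the fingers and chunk0 above 0.3 N or contact force between any of the arm, the fingers and chunk1 above 0.3 N or contact force between any of the arm, the fingers and chunk2 above 0.3 N or contact force between any of the arm, the fingers and chunk3 above 0.3 N).
It fails at once if the jar, the mug or the shaker is shifted or knocked over (distance of any of jar, mug, shaker from where it was at the start of the episode above 0.03 m or angle between any of jar, mug, shaker's own z axis and vertical above 0.35 rad).
It also fails if it takes over 72 s, if anything falls off the work surface, if the arm or the gripper's body presses on something with over 40 N, if the wrist force passes 120 N, or if a joint passes its speed limit or range.

## Working session

There is one attempt and no reset: what is moved stays moved. The work goes in short steps, Python scripts to look and compute and a tool call to move; the robot and the scene stay as the last step left them, time stands still between calls to the robot, and variables do not carry over. Pictures are saved under pics/ and viewed, at most 10 in all, crops included, and the job is handed in when it is done.

Besides the shell and the picture viewer there is one more tool, called after ">>>" by a JSON object that holds its "method" and its "body", one argument or row to a line. drive_tool: Moves the arm, as the interface text tells. Its arguments: {"type":"object","properties":{"rows":{"type":"array","items":{"type":"object","properties":{"offset":{"type":"array","items":{"type":"number"}},"rotation":{"type":"array","items":{"type":"number"}},"claw":{"type":"number"}}}},"force":{"type":"number"}},"required":["rows"]}

```bash
mkdir -p pics; cat > h.py <<'E'
import numpy as np, cv2
from bench import get_obs, grab_frame, hand_in
from scipy.spatial.transform import Rotation as Ro
def save(n,f): cv2.imwrite(n,cv2.cvtColor(f,cv2.COLOR_RGB2BGR))
def K(g):
    f=g["frame"].shape[0]/2/np.tan(np.radians(g["vfov"])/2)
    return np.array([[f,0,g["cx"]],[0,f,g["cy"]],[0,0,1.]])
def cloud(g):
    h,w=g["z_map"].shape
    u,v=np.meshgrid(np.arange(w),np.arange(h))
    p=np.stack([u,v],-1).reshape(-1,1,2).astype(np.float64)
    n=cv2.undistortPoints(p,K(g),np.array(g["D"],float)).reshape(h,w,2)
    z=g["z_map"][...,None].astype(float)
    c=np.concatenate([n*z,z],-1)
    X=(c-np.array(g["t"]))@np.array(g["R"])
    X[g["z_map"]==0]=np.nan
    return X
def atz(g,pts,zw):
    n=cv2.undistortPoints(np.array(pts,float).reshape(-1,1,2),K(g),np.array(g["D"],float)).reshape(-1,2)
    R=np.array(g["R"]);C=-R.T@np.array(g["t"])
    d=np.c_[n,np.ones(len(n))]@R
    return C+d*((zw-C[2])/d[:,2])[:,None]
E
python3 - <<'E'
from h import *
import pickle
o=get_obs(); print(o["tcp_pos"],o["orientation"],o["grip_width"])
for n in("top","scene"):
    g=grab_frame(n); pickle.dump(g,open(n+".pkl","wb")); save(f"pics/{n}0.png",g["frame"])
    R=np.array(g["R"]);print(n,-R.T@np.array(g["t"]),R[2],g["vfov"])
E
```

```text
[ 0.26184871 -0.62149279  0.23030839] [-3.07759084e+00 -6.21916039e-01  7.74637234e-04] 0.08523217155630272
top [ 0.23549864 -0.04971672  1.62490041] [ 0.16635749 -0.01390222 -0.9859675 ] 43.394621941764974
scene [0.94044297 0.59754878 1.0240383 ] [-0.38787253 -0.55513674 -0.735784  ] 54.95823694026965
```

View pics/top0.png

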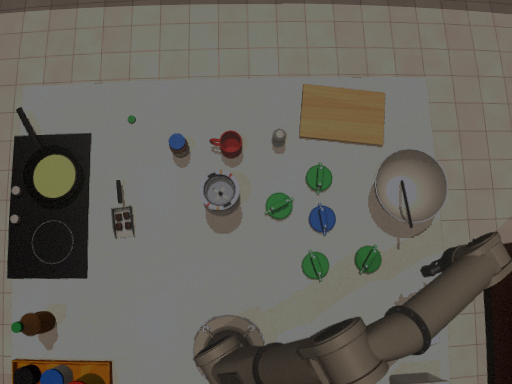

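View pics/scene0.png

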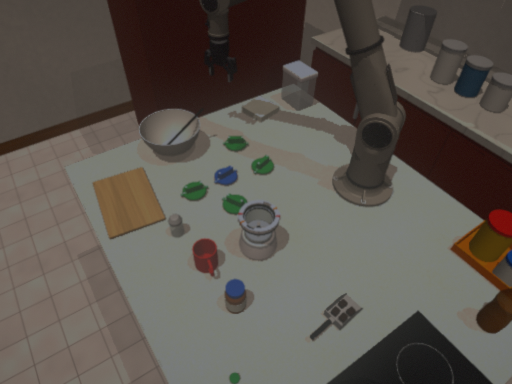

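```bash
python3 - <<'E'
from h import *
import pickle
g=pickle.load(open("top.pkl","rb"));f=g["frame"];X=cloud(g)
def crop(u,v,s=25,w=400,b=[]):
    c=f[v-s:v+s,u-s:u+s]
    return cv2.convertScaleAbs(cv2.resize(c,(w,w),interpolation=cv2.INTER_CUBIC),alpha=1.6)
save("pics/c1.png",np.hstack([np.vstack([crop(221,190,25,300),crop(322,219,25,300)]),cv2.resize(crop(121,208,36,500),(500,600))]))
# lid
hsv=cv2.cvtColor(f,cv2.COLOR_RGB2HSV)
m=(hsv[...,0]>105)&(hsv[...,0]<125)&(hsv[...,1]>150)
m[:, :300]=0;m[:,345:]=0;m[:195]=0;m[245:]=0
P=X[m];P=P[~np.isnan(P).any(1)]
d=P[(P[:,2]>.01)&(P[:,2]<.025)];b=P[P[:,2]>.036]
print(len(P),"z pct",np.percentile(P[:,2],[5,50,95]))
print("disc",cv2.minEnclosingCircle(d[:,:2].astype(np.float32)),"bar",b.mean(0),cv2.minAreaRect((b[:,:2]*1000).astype(np.float32)))
# grinder top
sub=X[160:220,190:255].reshape(-1,3);c=sub[(sub[:,2]>.155)&(sub[:,2]<.172)]
print(len(c),cv2.minEnclosingCircle(c[:,:2].astype(np.float32)),c[:,2].mean())
foot=None
# scoop
s=X[175:242,108:137].reshape(-1,3)
hd=s[(s[:,2]>.015)]
print(len(hd),cv2.minAreaRect((hd[:,:2]*1000).astype(np.float32)))
E
```

```text
417 z pct [0.01189086 0.01862645 0.04681807]
disc ((0.4289589524269104, -0.32377728819847107), 0.043701477348804474) bar [ 0.4280515  -0.32379889  0.04454751] ((426.8787841796875, -324.5382995605469), (63.666114807128906, 19.42007827758789), 7.8179402351379395)
450 ((0.5085912942886353, 0.015347928740084171), 0.06468314677476883) 0.16213025205340587
355 ((479.2732238769531, 355.77557373046875), (189.34674072265625, 69.1529769897461), 6.481411933898926)
```

View pics/c1.png

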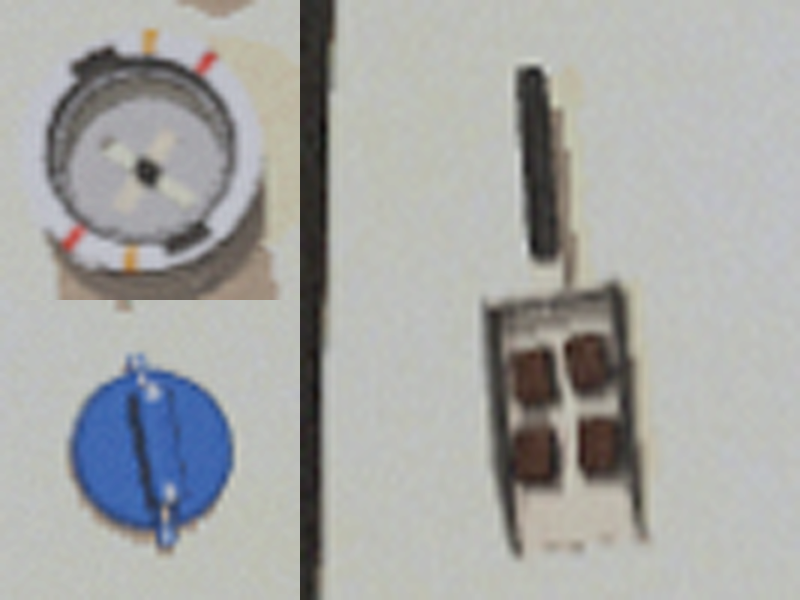

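```bash
cat >> h.py <<'E'
def plan(p,yaw=None,R=None,o=None):
    "tool down with tool x axis at yaw (deg); prints offset, rotation fractions"
    o=o or get_obs(); T=Ro.from_rotvec(o["orientation"])
    if R is None: R=Ro.from_euler('z',yaw,degrees=True)*Ro.from_euler('x',180,degrees=True)
    d=T.inv().apply(np.array(p)-o["tcp_pos"])/.15
    r=(T.inv()*R).as_rotvec()/2
    print("offset",d.round(3),"rot",r.round(3))
E
python3 - <<'E'
from h import *
import pickle
o=get_obs(); print(Ro.from_rotvec(o["orientation"]).as_matrix().round(3))
g=pickle.load(open("top.pkl","rb"))
print("handle",atz(g,[[118.1,180.4],[120,203]],.036))
sl=atz(g,[[211.8,175.8],[227.2,204.5]],.163); print("slots",sl,sl.mean(0)); d=sl[0]-sl[1];print(np.degrees(np.arctan2(d[1],d[0])))
oz=atz(g,[[221,171.7],[217.8,207.8]],.163); d=oz[0]-oz[1];print("orange",oz.mean(0),np.degrees(np.arctan2(d[1],d[0])))
rd=atz(g,[[230.3,175.3],[208.5,204.7]],.163); d=rd[0]-rd[1];print("red",rd.mean(0),np.degrees(np.arctan2(d[1],d[0])))
X=cloud(g)
for n,u,v in(("jar",178,141),("mug",231,140),("shk",279,134)): print(n,X[v,u])
plan([.43,-.30,.25],yaw=0); plan([.43,-.30,.25],yaw=90);plan([.43,-.30,.25],yaw=-90)
E
```

```text
[[ 0.922  0.388 -0.001]
 [ 0.388 -0.922  0.001]
 [-0.    -0.002 -1.   ]]
handle [[0.57197746 0.36324484 0.036     ]
 [0.49421862 0.35513127 0.036     ]]
slots [[ 0.55220202  0.03687722  0.163     ]
 [ 0.4611697  -0.00917694  0.163     ]] [0.50668586 0.01385014 0.163     ]
26.83530677856986
orange [0.50807262 0.01398238 0.163     ] -5.879132493357211
red [0.50715454 0.01385689 0.163     ] -37.169401775280654
jar [0.68575822 0.15053471 0.09910183]
mug [ 0.7103071  -0.02220198  0.0119469 ]
shk [ 0.70588774 -0.1832225   0.08555756]
offset [ 1.865 -1.54  -0.128] rot [-0.001  0.     0.199]
offset [ 1.865 -1.54  -0.128] rot [-0.001 -0.    -0.586]
offset [ 1.865 -1.54  -0.128] rot [-0.     0.001  0.985]
```

>>> {"method": "drive_tool", "body": {
  "rows": [
    {"offset": [0.8,-1,-0.15],"rotation": [0,0,0.147],"claw": 1},
    {"offset": [0.8,-1,-0.15],"rotation": [0,0,0.147],"claw": 1},
    {"offset": [0.8,-1,-0.15],"rotation": [0,0,0.147],"claw": 1},
    {"offset": [0.8,-1,-0.15],"rotation": [0,0,0.147],"claw": 1},
    {"offset": [0.8,-1,-0.15],"rotation": [0,0,0.147],"claw": 1},
    {"offset": [0.8,-1,-0.15],"rotation": [0,0,0.147],"claw": 1}
  ],
  "force": 100
}}

```text
clock: 0.6
tcp_pos: [0.3174, -0.4313, 0.2543]
orientation: [-3.134, -0.177, -0.002]
contact_force: [-0.1, -0.1, -0.5]
grip_width: 0.0851
gripper_force: 0.0
```

>>> {"method": "drive_tool", "body": {
  "rows": [
    {"offset": [0.4,-1,0],"rotation": [0,0,0],"claw": 1},
    {"offset": [0.4,-1,0],"rotation": [0,0,0],"claw": 1},
    {"offset": [0.4,-1,0],"rotation": [0,0,0],"claw": 1},
    {"offset": [0.4,-1,0],"rotation": [0,0,0],"claw": 1},
    {"offset": [0.4,-1,0],"rotation": [0,0,0],"claw": 1}
  ]
}}

```text
clock: 1.02
tcp_pos: [0.3605, -0.2752, 0.2536]
orientation: [-3.134, -0.178, -0.001]
contact_force: [-0.5, -0.1, -0.6]
grip_width: 0.0857
gripper_force: 0.0
```

>>> {"method": "drive_tool", "body": {
  "rows": [
    {"offset": [0.4,-1,0],"rotation": [0,0,0],"claw": 1},
    {"offset": [0.4,-1,0],"rotation": [0,0,0],"claw": 1},
    {"offset": [0.4,-1,0],"rotation": [0,0,0],"claw": 1},
    {"offset": [0.4,-1,0],"rotation": [0,0,0],"claw": 1},
    {"offset": [0.4,-1,0],"rotation": [0,0,0],"claw": 1}
  ]
}}

```text
clock: 1.43
tcp_pos: [0.4043, -0.12, 0.254]
orientation: [-3.135, -0.179, -0.002]
contact_force: [0.6, 0.4, -0.7]
grip_width: 0.0851
gripper_force: 0.0
```

>>> {"method": "drive_tool", "body": {
  "rows": [
    {"offset": [0.4,-1,0],"rotation": [0,0,0],"claw": 1},
    {"offset": [0.4,-1,0],"rotation": [0,0,0],"claw": 1},
    {"offset": [0.4,-1,0],"rotation": [0,0,0],"claw": 1},
    {"offset": [0.4,-1,0],"rotation": [0,0,0],"claw": 1},
    {"offset": [0.4,-1,0],"rotation": [0,0,0],"claw": 1}
  ]
}}

```text
clock: 1.85
tcp_pos: [0.4481, 0.036, 0.2543]
orientation: [-3.133, -0.179, -0.003]
contact_force: [0.7, -0.2, 1.1]
grip_width: 0.0857
gripper_force: 0.0
```

>>> {"method": "drive_tool", "body": {
  "rows": [
    {"offset": [0.4,-1,0],"rotation": [0,0,0],"claw": 1},
    {"offset": [0.4,-1,0],"rotation": [0,0,0],"claw": 1},
    {"offset": [0.4,-1,0],"rotation": [0,0,0],"claw": 1},
    {"offset": [0.4,-1,0],"rotation": [0,0,0],"claw": 1},
    {"offset": [0.4,-1,0],"rotation": [0,0,0],"claw": 1}
  ]
}}

```text
clock: 2.27
tcp_pos: [0.4913, 0.1919, 0.254]
orientation: [-3.131, -0.177, -0.002]
contact_force: [-0.8, 1.3, 0.8]
grip_width: 0.0855
gripper_force: 0.0
```

>>> {"method": "drive_tool", "body": {
  "rows": [
    {"offset": [0.4,-1,0],"rotation": [0,0,0],"claw": 1},
    {"offset": [0.4,-1,0],"rotation": [0,0,0],"claw": 1},
    {"offset": [0.4,-1,0],"rotation": [0,0,0],"claw": 1},
    {"offset": [0.4,-1,0],"rotation": [0,0,0],"claw": 1},
    {"offset": [0.4,-1,0],"rotation": [0,0,0],"claw": 1},
    {"offset": [0.4,-1,0],"rotation": [0,0,0],"claw": 1}
  ]
}}

```text
clock: 2.77
tcp_pos: [0.5344, 0.3413, 0.2527]
orientation: [-3.137, -0.169, 0.003]
contact_force: [-0.1, -0.4, -0.4]
grip_width: 0.0853
gripper_force: 0.0
```

```bash
python3 - <<'E'
from h import *
import pickle
g=grab_frame("wrist"); pickle.dump(g,open("w1.pkl","wb")); save("pics/w1.png",g["frame"])
E
```

```text
(no output)
```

View pics/w1.png

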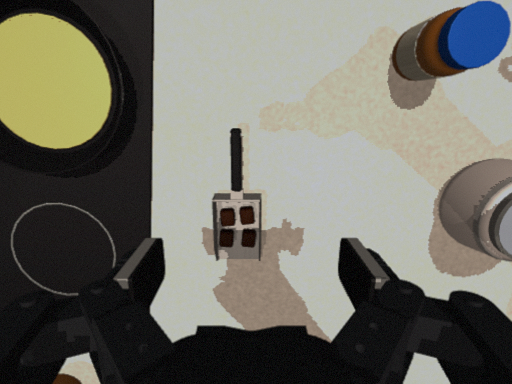

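>>> {"method": "drive_tool", "body": {
  "rows": [
    {"offset": [0,0,-0.3],"rotation": [0,0.436,0],"claw": 1},
    {"offset": [0,0,-0.3],"rotation": [0,0.436,0],"claw": 1},
    {"offset": [0,0,-0.3],"rotation": [0,0.436,0],"claw": 1},
    {"offset": [0,0,-0.3],"rotation": [0,0.436,0],"claw": 1},
    {"offset": [0,0,-0.3],"rotation": [0,0.436,0],"claw": 1},
    {"offset": [0,0,-0.3],"rotation": [0,0.436,0],"claw": 1},
    {"offset": [0,0,-0.3],"rotation": [0,0.436,0],"claw": 1},
    {"offset": [0,0,-0.3],"rotation": [0,0.436,0],"claw": 1},
    {"offset": [0,0,-0.3],"rotation": [0,0.436,0],"claw": 1},
    {"offset": [0,0,-0.3],"rotation": [0,0.436,0],"claw": 1}
  ]
}}

```text
clock: 3.65
tcp_pos: [0.5431, 0.3342, 0.2714]
orientation: [2.961, 0.171, 1.001]
contact_force: [0.1, 0.1, -0.3]
grip_width: 0.0855
gripper_force: 0.0
```

```bash
python3 - <<'E'
from h import *
o=get_obs(); print(np.round(o["joints"],2)); print(Ro.from_rotvec(o["orientation"]).as_matrix().round(2)[:,2])
E
```

```text
[-1.17  0.18  0.32  2.07  0.8   0.59 -2.93]
[ 0.61  0.02 -0.8 ]
```

```bash
python3 - <<'E'
from h import *
import pickle
g=pickle.load(open("w1.pkl","rb"))
a=atz(g,[[236,129],[237,190]],.036);print(a,np.degrees(np.arctan2(*(a[0]-a[1])[[1,0]])),a.mean(0))
b=atz(g,[[214,196],[261,196]],.03);print(b,b.mean(0)); 
X=cloud(g);s=X[120:192,225:248].reshape(-1,3);s=s[(s[:,2]>.028)&(s[:,2]<.042)];print(len(s),s.mean(0),cv2.minAreaRect((s[:,:2]*1000).astype(np.float32)))
s=X[185:265,205:270].reshape(-1,3);s=s[(s[:,2]>.02)&(s[:,2]<.04)];print(len(s),s[:,2].max(),cv2.minAreaRect((s[:,:2]*1000).astype(np.float32)))
plan([.5344,.3453,.2527],yaw=96)
E
```

```text
[[0.57477938 0.36430233 0.036     ]
 [0.49876636 0.35592677 0.036     ]] 6.287820975231853 [0.53677287 0.36011455 0.036     ]
[[0.48562706 0.3851225  0.03      ]
 [0.49222956 0.32413019 0.03      ]] [0.48892831 0.35462635 0.03      ]
702 [0.53748102 0.36089488 0.03577347] ((535.5518188476562, 360.9968566894531), (80.86851501464844, 14.306127548217773), 6.335042953491211)
695 0.03830912910514173 ((452.89923095703125, 352.0356140136719), (106.565673828125, 64.93952941894531), 6.356334209442139)
offset [-0.113 -0.085  0.066] rot [ 0.272 -0.236 -0.75 ]
```

>>> {"method": "drive_tool", "body": {
  "rows": [
    {"offset": [-0.11,-0.08,0.07],"rotation": [0.272,-0.236,-0.75],"claw": 1},
    {"offset": [-0.11,-0.08,0.07],"rotation": [0.272,-0.236,-0.75],"claw": 1},
    {"offset": [-0.11,-0.08,0.07],"rotation": [0.272,-0.236,-0.75],"claw": 1},
    {"offset": [-0.11,-0.08,0.07],"rotation": [0.272,-0.236,-0.75],"claw": 1},
    {"offset": [-0.11,-0.08,0.07],"rotation": [0.272,-0.236,-0.75],"claw": 1},
    {"offset": [-0.11,-0.08,0.07],"rotation": [0.272,-0.236,-0.75],"claw": 1},
    {"offset": [-0.11,-0.08,0.07],"rotation": [0.272,-0.236,-0.75],"claw": 1},
    {"offset": [-0.11,-0.08,0.07],"rotation": [0.272,-0.236,-0.75],"claw": 1},
    {"offset": [-0.11,-0.08,0.07],"rotation": [0.272,-0.236,-0.75],"claw": 1},
    {"offset": [-0.11,-0.08,0.07],"rotation": [0.272,-0.236,-0.75],"claw": 1},
    {"offset": [-0.11,-0.08,0.07],"rotation": [0.272,-0.236,-0.75],"claw": 1},
    {"offset": [-0.11,-0.08,0.07],"rotation": [0.272,-0.236,-0.75],"claw": 1},
    {"offset": [-0.11,-0.08,0.07],"rotation": [0.272,-0.236,-0.75],"claw": 1},
    {"offset": [-0.11,-0.08,0.07],"rotation": [0.272,-0.236,-0.75],"claw": 1},
    {"offset": [-0.11,-0.08,0.07],"rotation": [0.272,-0.236,-0.75],"claw": 1},
    {"offset": [-0.11,-0.08,0.07],"rotation": [0.272,-0.236,-0.75],"claw": 1}
  ]
}}

```text
clock: 4.98
tcp_pos: [0.5358, 0.3462, 0.2523]
orientation: [-2.096, -2.338, 0.001]
contact_force: [-0.6, -0.6, 0.4]
grip_width: 0.0854
gripper_force: 0.0
```

>>> {"method": "drive_tool", "body": {
  "rows": [
    {"offset": [0,0,-0.3],"rotation": [0,0,-0.785],"claw": 1},
    {"offset": [0,0,-0.3],"rotation": [0,0,-0.785],"claw": 1},
    {"offset": [0,0,-0.3],"rotation": [0,0,-0.785],"claw": 1},
    {"offset": [0,0,-0.3],"rotation": [0,0,-0.785],"claw": 1},
    {"offset": [0,0,-0.3],"rotation": [0,0,-0.785],"claw": 1},
    {"offset": [0,0,-0.3],"rotation": [0,0,-0.785],"claw": 1},
    {"offset": [0,0,-0.3],"rotation": [0,0,-0.785],"claw": 1},
    {"offset": [0,0,-0.3],"rotation": [0,0,-0.785],"claw": 1},
    {"offset": [0,0,-0.3],"rotation": [0,0,-0.785],"claw": 1},
    {"offset": [0,0,-0.3],"rotation": [0,0,-0.785],"claw": 1},
    {"offset": [0,0,-0.3],"rotation": [0,0,-0.785],"claw": 1},
    {"offset": [0,0,-0.3],"rotation": [0,0,-0.785],"claw": 1},
    {"offset": [0,0,-0.3],"rotation": [0,0,-0.785],"claw": 1},
    {"offset": [0,0,-0.3],"rotation": [0,0,-0.785],"claw": 1},
    {"offset": [0,0,-0.3],"rotation": [0,0,-0.785],"claw": 1}
  ]
}}

```text
clock: 6.23
tcp_pos: [0.5345, 0.3465, 0.2976]
orientation: [0.161, -3.137, -0.002]
contact_force: [-0.8, -0.3, 0.2]
grip_width: 0.0851
gripper_force: 0.0
```

>>> {"method": "drive_tool", "body": {
  "rows": [
    {"offset": [0,0,0],"rotation": [0,-0.436,0],"claw": 1},
    {"offset": [0,0,0],"rotation": [0,-0.436,0],"claw": 1},
    {"offset": [0,0,0],"rotation": [0,-0.436,0],"claw": 1},
    {"offset": [0,0,0],"rotation": [0,-0.436,0],"claw": 1},
    {"offset": [0,0,0],"rotation": [0,-0.436,0],"claw": 1},
    {"offset": [0,0,0],"rotation": [0,-0.436,0],"claw": 1},
    {"offset": [0,0,0],"rotation": [0,-0.436,0],"claw": 1},
    {"offset": [0,0,0],"rotation": [0,-0.436,0],"claw": 1},
    {"offset": [0,0,0],"rotation": [0,-0.436,0],"claw": 1},
    {"offset": [0,0,0],"rotation": [0,-0.436,0],"claw": 1}
  ]
}}

```text
clock: 7.07
tcp_pos: [0.5325, 0.3474, 0.2962]
orientation: [-0.122, 2.269, 0.06]
contact_force: [0.4, -0.9, 0.1]
grip_width: 0.0853
gripper_force: 0.0
```

```bash
python3 - <<'E'
from h import *
o=get_obs(); print(np.round(o["joints"],2)); print(Ro.from_rotvec(o["orientation"]).as_matrix().round(2))
plan([.5365,.3605,.08],yaw=186.3)
E
```

```text
[-0.71  0.15 -0.3   2.15  1.35  0.7  -0.36]
[[-0.64 -0.11  0.76]
 [-0.07  0.99  0.08]
 [-0.76  0.   -0.64]]
offset [1.079 0.081 0.957] rot [ 0.001  0.435 -0.001]
```

>>> {"method": "drive_tool", "body": {
  "rows": [
    {"offset": [0,0,0],"rotation": [0,0.436,0],"claw": 1},
    {"offset": [0,0,0],"rotation": [0,0.436,0],"claw": 1},
    {"offset": [0,0,0],"rotation": [0,0.436,0],"claw": 1},
    {"offset": [0,0,0],"rotation": [0,0.436,0],"claw": 1},
    {"offset": [0,0,0],"rotation": [0,0.436,0],"claw": 1},
    {"offset": [0,0,0],"rotation": [0,0.436,0],"claw": 1},
    {"offset": [0,0,0],"rotation": [0,0.436,0],"claw": 1},
    {"offset": [0,0,0],"rotation": [0,0.436,0],"claw": 1},
    {"offset": [0,0,0],"rotation": [0,0.436,0],"claw": 1},
    {"offset": [0,0,0],"rotation": [0,0.436,0],"claw": 1}
  ]
}}

```text
clock: 7.9
tcp_pos: [0.5375, 0.3469, 0.2975]
orientation: [0.16, -3.136, -0.006]
contact_force: [0.7, 0.5, -0.2]
grip_width: 0.0855
gripper_force: 0.0
```

```bash
python3 - <<'E'
from h import *
plan([.5365,.3605,.15],yaw=186.3)
E
```

```text
offset [-0.005  0.087  0.983] rot [ 0.002 -0.001 -0.004]
```

>>> {"method": "drive_tool", "body": {
  "rows": [
    {"offset": [-0.005,0.087,0.5],"rotation": [0.002,0,-0.004],"claw": 1},
    {"offset": [-0.005,0.087,0.98],"rotation": [0.002,0,-0.004],"claw": 1},
    {"offset": [-0.005,0.087,0.98],"rotation": [0.002,0,-0.004],"claw": 1},
    {"offset": [-0.005,0.087,0.98],"rotation": [0.002,0,-0.004],"claw": 1},
    {"offset": [-0.005,0.087,0.98],"rotation": [0.002,0,-0.004],"claw": 1},
    {"offset": [-0.005,0.087,0.98],"rotation": [0.002,0,-0.004],"claw": 1}
  ]
}}

```text
clock: 8.4
tcp_pos: [0.5326, 0.3615, 0.1506]
orientation: [0.183, -3.135, 0.004]
contact_force: [0.8, 0.2, 1.2]
grip_width: 0.0851
gripper_force: 0.0
```

```bash
python3 - <<'E'
from h import *
plan([.5365,.3605,.013],yaw=186.3)
E
```

```text
offset [-0.026 -0.007  0.917] rot [-0.001 -0.001  0.003]
```

>>> {"method": "drive_tool", "body": {
  "rows": [
    {"offset": [-0.02,-0.005,0.25],"rotation": [0,0,0],"claw": 1},
    {"offset": [-0.02,-0.005,0.5],"rotation": [0,0,0],"claw": 1},
    {"offset": [-0.02,-0.005,0.7],"rotation": [0,0,0],"claw": 1},
    {"offset": [-0.02,-0.005,0.85],"rotation": [0,0,0],"claw": 1},
    {"offset": [-0.02,-0.005,0.915],"rotation": [0,0,0],"claw": 1},
    {"offset": [-0.02,-0.005,0.915],"rotation": [0,0,0],"claw": 1},
    {"offset": [-0.02,-0.005,0.915],"rotation": [0,0,0],"claw": 1}
  ]
}}

```text
clock: 8.98
tcp_pos: [0.5379, 0.362, 0.0157]
orientation: [-0.182, 3.134, -0.0]
contact_force: [-0.2, 0.7, 1.1]
grip_width: 0.0857
gripper_force: 0.0
```

>>> {"method": "drive_tool", "body": {
  "rows": [
    {"offset": [0,0,0],"rotation": [0,0,0],"claw": 0.5},
    {"offset": [0,0,0],"rotation": [0,0,0],"claw": 0.35},
    {"offset": [0,0,0],"rotation": [0,0,0],"claw": 0.25},
    {"offset": [0,0,0],"rotation": [0,0,0],"claw": 0.2},
    {"offset": [0,0,0],"rotation": [0,0,0],"claw": 0},
    {"offset": [0,0,0],"rotation": [0,0,0],"claw": 0},
    {"offset": [0,0,0],"rotation": [0,0,0],"claw": 0},
    {"offset": [0,0,0],"rotation": [0,0,0],"claw": 0},
    {"offset": [0,0,0],"rotation": [0,0,0],"claw": 0},
    {"offset": [0,0,0],"rotation": [0,0,0],"claw": 0}
  ],
  "force": 100
}}

```text
clock: 9.82
tcp_pos: [0.5367, 0.3609, 0.0136]
orientation: [0.182, -3.136, 0.003]
contact_force: [-0.6, -1.0, 3.3]
grip_width: 0.0122
gripper_force: 97.7
```

>>> {"method": "drive_tool", "body": {
  "rows": [
    {"offset": [0,0,-0.1],"rotation": [0,0,0],"claw": 0},
    {"offset": [0,0,-0.25],"rotation": [0,0,0],"claw": 0},
    {"offset": [0,0,-0.4],"rotation": [0,0,0],"claw": 0},
    {"offset": [0,0,-0.55],"rotation": [0,0,0],"claw": 0},
    {"offset": [0,0,-0.7],"rotation": [0,0,0],"claw": 0},
    {"offset": [0,0,-0.85],"rotation": [0,0,0],"claw": 0},
    {"offset": [0,0,-1],"rotation": [0,0,0],"claw": 0},
    {"offset": [0,0,-1],"rotation": [0,0,0],"claw": 0}
  ]
}}

```text
clock: 10.48
tcp_pos: [0.5385, 0.3629, 0.169]
orientation: [-0.182, 3.13, 0.003]
contact_force: [0.8, 0.7, -1.0]
grip_width: 0.0122
gripper_force: 97.7
```

>>> {"method": "drive_tool", "body": {
  "rows": [
    {"offset": [0,0,-0.15],"rotation": [0,0,0],"claw": 0},
    {"offset": [0,0,-0.3],"rotation": [0,0,0],"claw": 0},
    {"offset": [0,0,-0.45],"rotation": [0,0,0],"claw": 0},
    {"offset": [0,0,-0.6],"rotation": [0,0,0],"claw": 0},
    {"offset": [0,0,-0.6],"rotation": [0,0,0],"claw": 0}
  ]
}}

```text
clock: 10.9
tcp_pos: [0.5379, 0.3627, 0.2579]
orientation: [-0.182, 3.131, 0.002]
contact_force: [0.9, 0.9, -1.5]
grip_width: 0.0119
gripper_force: 97.8
```

```bash
cat >> h.py <<'E'
def pour(th,lip,yaw=6.3):
    Rs=Ro.from_euler('z',yaw,degrees=True)*Ro.from_euler('y',-th,degrees=True)
    return np.array(lip)+Rs.apply([.151,0,.011]), Rs*Ro.from_euler('y',180,degrees=True)
E
python3 - <<'E'
from h import *
import pickle
g=grab_frame("wrist"); pickle.dump(g,open("w2.pkl","wb"))
g2=grab_frame("scene"); pickle.dump(g2,open("s2.pkl","wb"))
w=cv2.resize(g["frame"],(400,300));c=g2["frame"]
save("pics/w2.png",np.hstack([w,cv2.resize(c[190:384-44,230:430],(400,300))]))
o=get_obs();T=Ro.from_rotvec(o["orientation"]);print(o["tcp_pos"],np.round(o["joints"],2))
X=cloud(g2);m=np.isfinite(X[...,2])
D=T.inv().apply(X.reshape(-1,3)-o["tcp_pos"]).reshape(X.shape); D=np.stack([.1-D[...,0],D[...,1],.0136-D[...,2]],-1) # scoop frame
k=(D[...,0]>-.06)&(D[...,0]<.06)&(abs(D[...,1])<.04)&(abs(D[...,2])<.06)
q=D[k]; print(len(q)); 
for a in np.arange(-.06,.06,.02):
    s=q[(q[:,0]>a)&(q[:,0]<a+.02)]; print(round(a,2),len(s),np.percentile(s[:,2],[2,50,98]).round(4) if len(s) else'',s[:,1].min().round(3) if len(s) else '',s[:,1].max().round(3) if len(s) else '')
lip=[.5075+.015,.0145+.0016,.225]
p,R=pour(0,lip);print(p);plan(p,R=R)
E
```

```text
[0.53650222 0.36127595 0.25344609] [-0.42  0.44 -0.37  1.58  0.17  1.15  0.86]
360
-0.06 73 [-0.0006  0.0024  0.0103] -0.011 0.032
-0.04 64 [0.0005 0.0138 0.0287] -0.006 0.034
-0.02 110 [0.0018 0.0167 0.0314] -0.001 0.034
0.0 73 [0.     0.018  0.0309] 0.008 0.034
0.02 26 [0.0048 0.0229 0.0318] 0.019 0.034
0.04 14 [-0.0002  0.0093  0.0293] 0.005 0.034
[0.6725881  0.03266988 0.236     ]
offset [-0.647 -2.281  0.121] rot [-0.001  0.     0.003]
```

View pics/w2.png

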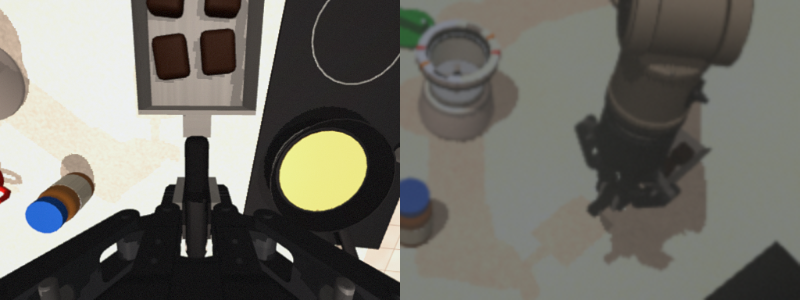

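>>> {"method": "drive_tool", "body": {
  "rows": [
    {"offset": [-0.02,-0.06,0],"rotation": [0,0,0],"claw": 0},
    {"offset": [-0.05,-0.19,0],"rotation": [0,0,0],"claw": 0},
    {"offset": [-0.1,-0.36,0],"rotation": [0,0,0],"claw": 0},
    {"offset": [-0.15,-0.54,0],"rotation": [0,0,0],"claw": 0},
    {"offset": [-0.2,-0.72,0],"rotation": [0,0,0],"claw": 0},
    {"offset": [-0.26,-0.9,0],"rotation": [0,0,0],"claw": 0}
  ]
}}

```text
clock: 11.5
tcp_pos: [0.5904, 0.2291, 0.2515]
orientation: [0.182, -3.133, 0.006]
contact_force: [-0.6, 0.4, -1.4]
grip_width: 0.0118
gripper_force: 97.8
```

>>> {"method": "drive_tool", "body": {
  "rows": [
    {"offset": [-0.05,-0.18,0],"rotation": [0,0,0],"claw": 0},
    {"offset": [-0.1,-0.36,0],"rotation": [0,0,0],"claw": 0},
    {"offset": [-0.15,-0.54,0],"rotation": [0,0,0],"claw": 0},
    {"offset": [-0.2,-0.72,0],"rotation": [0,0,0],"claw": 0},
    {"offset": [-0.25,-0.85,0],"rotation": [0,0,0],"claw": 0},
    {"offset": [-0.28,-0.95,0],"rotation": [0,0,0],"claw": 0},
    {"offset": [-0.3,-1,0],"rotation": [0,0,0],"claw": 0},
    {"offset": [-0.3,-1,0],"rotation": [0,0,0],"claw": 0}
  ]
}}

```text
clock: 12.17
tcp_pos: [0.6532, 0.0854, 0.2527]
orientation: [0.177, -3.134, 0.005]
contact_force: [0.5, 0.6, -1.6]
grip_width: 0.012
gripper_force: 97.8
```

```bash
python3 - <<'E'
from h import *
o=get_obs();print(o["tcp_pos"],np.round(o["joints"],2))
lip=[.5075+.015,.0145+.0016,.225]
p,R=pour(0,lip);plan(p,R=R)
E
```

```text
[0.65321952 0.08538116 0.25267718] [-0.02  0.45 -0.28  1.56  0.14  1.16  1.35]
offset [-0.089 -0.363  0.112] rot [-0.002 -0.001  0.002]
```

>>> {"method": "drive_tool", "body": {
  "rows": [
    {"offset": [-0.02,-0.1,0.03],"rotation": [0,0,0],"claw": 0},
    {"offset": [-0.05,-0.22,0.06],"rotation": [0,0,0],"claw": 0},
    {"offset": [-0.08,-0.32,0.1],"rotation": [0,0,0],"claw": 0},
    {"offset": [-0.089,-0.363,0.11],"rotation": [0,0,0],"claw": 0},
    {"offset": [-0.089,-0.363,0.11],"rotation": [0,0,0],"claw": 0},
    {"offset": [-0.089,-0.363,0.11],"rotation": [0,0,0],"claw": 0}
  ]
}}

```text
clock: 12.67
tcp_pos: [0.6724, 0.0359, 0.2373]
orientation: [0.182, -3.135, 0.002]
contact_force: [0.1, 0.2, -1.1]
grip_width: 0.0117
gripper_force: 97.8
```

```bash
python3 - <<'E'
from h import *
import pickle
g=grab_frame("top");pickle.dump(g,open("t3.pkl","wb"));f=g["frame"]
save("pics/t3.png",cv2.convertScaleAbs(cv2.resize(f[120:230,150:290],(700,550),interpolation=cv2.INTER_CUBIC),alpha=1.5))
o=get_obs();print(o["tcp_pos"])
lip=np.array([.5075+.015,.0145+.0016,.225])
for th in (10,20,24,28,32,36,40,45,50,52):
    l=lip.copy(); l[2]=.225-(.225-.176)*min(th/24,1)
    p,R=pour(th,l);print(th,p.round(3));plan(p,R=R,o=o)
E
```

```text
[0.67233851 0.03680208 0.23762436]
10 [0.668 0.032 0.242]
offset [ 0.03  -0.027 -0.027] rot [-0.    -0.088  0.004]
20 [0.66  0.031 0.246]
offset [ 0.087 -0.027 -0.057] rot [ 0.    -0.175  0.004]
24 [0.655 0.031 0.247]
offset [ 0.118 -0.027 -0.065] rot [ 0.    -0.21   0.004]
28 [0.65  0.03  0.257]
offset [ 0.154 -0.027 -0.126] rot [ 0.    -0.245  0.004]
32 [0.644 0.03  0.265]
offset [ 0.194 -0.026 -0.185] rot [ 0.001 -0.28   0.004]
36 [0.637 0.029 0.274]
offset [ 0.237 -0.026 -0.24 ] rot [ 0.001 -0.315  0.004]
40 [0.63  0.028 0.281]
offset [ 0.284 -0.026 -0.292] rot [ 0.001 -0.349  0.004]
45 [0.621 0.027 0.291]
offset [ 0.349 -0.025 -0.353] rot [ 0.001 -0.393  0.004]
50 [0.611 0.026 0.299]
offset [ 0.418 -0.025 -0.407] rot [ 0.001 -0.437  0.004]
52 [0.606 0.025 0.302]
offset [ 0.447 -0.025 -0.427] rot [ 0.001 -0.454  0.004]
```

View pics/t3.png

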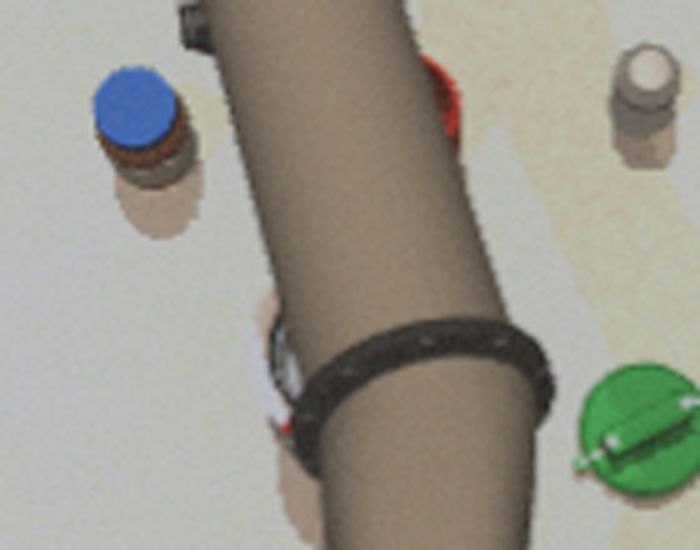

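>>> {"method": "drive_tool", "body": {
  "rows": [
    {"offset": [0.015,-0.01,-0.013],"rotation": [0,-0.044,0.002],"claw": 0},
    {"offset": [0.03,-0.02,-0.027],"rotation": [0,-0.088,0.003],"claw": 0},
    {"offset": [0.056,-0.02,-0.042],"rotation": [0,-0.131,0.003],"claw": 0},
    {"offset": [0.087,-0.02,-0.057],"rotation": [0,-0.175,0.003],"claw": 0},
    {"offset": [0.118,-0.02,-0.065],"rotation": [0,-0.21,0.003],"claw": 0},
    {"offset": [0.118,-0.02,-0.065],"rotation": [0,-0.21,0.003],"claw": 0},
    {"offset": [0.136,-0.02,-0.096],"rotation": [0,-0.228,0.003],"claw": 0},
    {"offset": [0.154,-0.02,-0.126],"rotation": [0,-0.245,0.003],"claw": 0},
    {"offset": [0.174,-0.02,-0.156],"rotation": [0,-0.262,0.003],"claw": 0},
    {"offset": [0.194,-0.02,-0.185],"rotation": [0,-0.28,0.003],"claw": 0},
    {"offset": [0.215,-0.02,-0.213],"rotation": [0,-0.297,0.003],"claw": 0},
    {"offset": [0.237,-0.02,-0.24],"rotation": [0,-0.315,0.003],"claw": 0},
    {"offset": [0.26,-0.02,-0.266],"rotation": [0,-0.332,0.003],"claw": 0},
    {"offset": [0.284,-0.02,-0.292],"rotation": [0,-0.349,0.003],"claw": 0},
    {"offset": [0.316,-0.02,-0.323],"rotation": [0,-0.371,0.003],"claw": 0},
    {"offset": [0.349,-0.02,-0.353],"rotation": [0,-0.393,0.003],"claw": 0},
    {"offset": [0.383,-0.02,-0.38],"rotation": [0,-0.415,0.003],"claw": 0},
    {"offset": [0.418,-0.02,-0.407],"rotation": [0,-0.437,0.003],"claw": 0},
    {"offset": [0.447,-0.02,-0.427],"rotation": [0,-0.454,0.003],"claw": 0},
    {"offset": [0.447,-0.02,-0.427],"rotation": [0,-0.454,0.003],"claw": 0}
  ]
}}

```text
clock: 14.38
tcp_pos: [0.6136, 0.0157, 0.2834]
orientation: [-0.117, 2.341, 0.02]
contact_force: [1.3, -0.1, -0.6]
grip_width: 0.012
gripper_force: 97.9
```

>>> {"method": "drive_tool", "body": {
  "rows": [
    {"offset": [0,0,0],"rotation": [0,0,0],"claw": 0},
    {"offset": [0,0,0],"rotation": [0,0,0],"claw": 0},
    {"offset": [0,0,0],"rotation": [0,0,0],"claw": 0},
    {"offset": [0,0,0],"rotation": [0,0,0],"claw": 0},
    {"offset": [0,0,0],"rotation": [0,0,0],"claw": 0},
    {"offset": [0,0,0],"rotation": [0,0,0],"claw": 0}
  ]
}}

```text
clock: 14.88
tcp_pos: [0.613, 0.0157, 0.2824]
orientation: [-0.119, 2.343, 0.021]
contact_force: [-0.3, 0.4, -1.4]
grip_width: 0.012
gripper_force: 98.0
```

```bash
python3 - <<'E'
from h import *
import pickle
g=grab_frame("wrist");pickle.dump(g,open("w3.pkl","wb"))
g2=grab_frame("scene");c=g2["frame"][150:290,190:330]
save("pics/w3.png",np.hstack([cv2.resize(g["frame"],(480,360)),cv2.convertScaleAbs(cv2.resize(c,(320,360)),alpha=1.5)]))
E
```

```text
(no output)
```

View pics/w3.png

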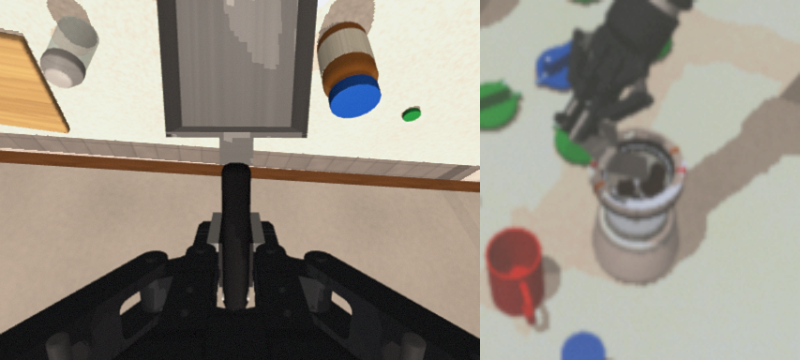

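```bash
python3 - <<'E'
from h import *
p,R=pour(0,[.54,.017,.25]);print(p);plan(p,R=R); o=get_obs(); print(o["tcp_pos"],np.round(o["joints"],2))
E
```

```text
[0.6900881  0.03356988 0.261     ]
offset [-0.267  0.076  0.472] rot [-0.014  0.397 -0.004]
[0.61281163 0.0154949  0.2823055 ] [ 0.81  0.15 -1.01  2.21  1.3   0.18  0.31]
```

>>> {"method": "drive_tool", "body": {
  "rows": [
    {"offset": [-0.02,0,-0.01],"rotation": [0,0.05,0],"claw": 0},
    {"offset": [-0.06,0.01,0.05],"rotation": [-0.003,0.1,0],"claw": 0},
    {"offset": [-0.1,0.02,0.12],"rotation": [-0.006,0.15,0],"claw": 0},
    {"offset": [-0.14,0.03,0.19],"rotation": [-0.008,0.2,0],"claw": 0},
    {"offset": [-0.17,0.04,0.26],"rotation": [-0.01,0.25,0],"claw": 0},
    {"offset": [-0.2,0.05,0.33],"rotation": [-0.012,0.3,0],"claw": 0},
    {"offset": [-0.24,0.06,0.4],"rotation": [-0.014,0.35,0],"claw": 0},
    {"offset": [-0.267,0.076,0.472],"rotation": [-0.014,0.397,-0.004],"claw": 0},
    {"offset": [-0.267,0.076,0.472],"rotation": [-0.014,0.397,-0.004],"claw": 0},
    {"offset": [-0.267,0.076,0.472],"rotation": [-0.014,0.397,-0.004],"claw": 0},
    {"offset": [-0.267,0.076,0.472],"rotation": [-0.014,0.397,-0.004],"claw": 0}
  ]
}}

```text
clock: 15.9
tcp_pos: [0.6896, 0.0339, 0.2605]
orientation: [-0.173, 3.136, 0.003]
contact_force: [-1.0, 1.0, -1.1]
grip_width: 0.0119
gripper_force: 97.9
```

```bash
python3 - <<'E'
from h import *
o=get_obs(); print(np.round(o["joints"],2))
plan([.5365,.3605,.1],yaw=186.3)
E
```

```text
[ 0.5   0.69 -1.04  1.43  0.6   1.36  1.11]
offset [0.776 2.274 1.073] rot [0.001 0.001 0.   ]
```

>>> {"method": "drive_tool", "body": {
  "rows": [
    {"offset": [0.1,0.28,0],"rotation": [0,0,0],"claw": 0},
    {"offset": [0.18,0.5,0],"rotation": [0,0,0],"claw": 0},
    {"offset": [0.28,0.75,0],"rotation": [0,0,0],"claw": 0},
    {"offset": [0.34,1,0],"rotation": [0,0,0],"claw": 0},
    {"offset": [0.34,1,0],"rotation": [0,0,0],"claw": 0}
  ]
}}

```text
clock: 16.32
tcp_pos: [0.6167, 0.1858, 0.2641]
orientation: [-0.192, 3.132, 0.007]
contact_force: [-0.5, 1.9, -1.1]
grip_width: 0.0119
gripper_force: 97.9
```

>>> {"method": "drive_tool", "body": {
  "rows": [
    {"offset": [0.1,0.28,0],"rotation": [0,0,0],"claw": 0},
    {"offset": [0.18,0.5,0],"rotation": [0,0,0],"claw": 0},
    {"offset": [0.28,0.75,0],"rotation": [0,0,0],"claw": 0},
    {"offset": [0.34,1,0],"rotation": [0,0,0],"claw": 0},
    {"offset": [0.34,1,0],"rotation": [0,0,0],"claw": 0}
  ]
}}

```text
clock: 16.73
tcp_pos: [0.549, 0.3283, 0.264]
orientation: [-0.191, 3.132, 0.01]
contact_force: [-1.9, 0.9, -0.6]
grip_width: 0.0122
gripper_force: 98.1
```

>>> {"method": "drive_tool", "body": {
  "rows": [
    {"offset": [0.096,0.274,0.2],"rotation": [0,0,0],"claw": 0},
    {"offset": [0.096,0.274,0.4],"rotation": [0,0,0],"claw": 0},
    {"offset": [0.096,0.274,0.7],"rotation": [0,0,0],"claw": 0},
    {"offset": [0.096,0.274,1],"rotation": [0,0,0],"claw": 0},
    {"offset": [0.096,0.274,1],"rotation": [0,0,0],"claw": 0},
    {"offset": [0.096,0.274,1],"rotation": [0,0,0],"claw": 0}
  ]
}}

```text
clock: 17.23
tcp_pos: [0.5361, 0.3567, 0.1098]
orientation: [0.171, -3.135, 0.004]
contact_force: [0.1, 0.6, -1.2]
grip_width: 0.012
gripper_force: 98.1
```

```bash
python3 - <<'E'
from h import *
import pickle
plan([.5365,.3605,.015],yaw=186.3)
g=grab_frame("top");pickle.dump(g,open("t4.pkl","wb"));f=g["frame"]
save("pics/t4.png",cv2.convertScaleAbs(cv2.resize(f[160:225,185:260],(690,598),interpolation=cv2.INTER_CUBIC),alpha=1.7))
X=cloud(g)
for v in range(182,200,2): print(v,(X[v,210:236:2,2]*1000).round(0))
E
```

```text
offset [-0.006  0.026  0.632] rot [-0.001 -0.001 -0.   ]
182 [687. 686. 685. 685. 690. 694. 694. 698. 700. 702. 698. 699. 693.]
184 [691. 692. 690. 695. 699. 699. 702. 701. 702. 699. 703. 703. 704.]
186 [696. 697. 697. 705. 707. 708. 709. 710. 710. 710. 706. 708. 706.]
188 [701. 702. 705. 711. 709. 714. 713. 714. 710. 709. 713. 708. 708.]
190 [707. 706. 710. 716. 716. 716. 716. 716. 714. 714. 716. 712. 713.]
192 [716. 718. 719. 723. 721. 719. 722. 721. 720. 718. 717. 715. 712.]
194 [728. 727. 723. 724. 722. 725. 722. 721. 723. 722. 719. 717. 717.]
196 [738. 736. 737. 729. 728. 729. 726. 726. 725. 725. 723. 721. 715.]
198 [742. 741. 741. 741. 740. 732. 733. 731. 728. 724. 725. 721. 719.]
```

View pics/t4.png

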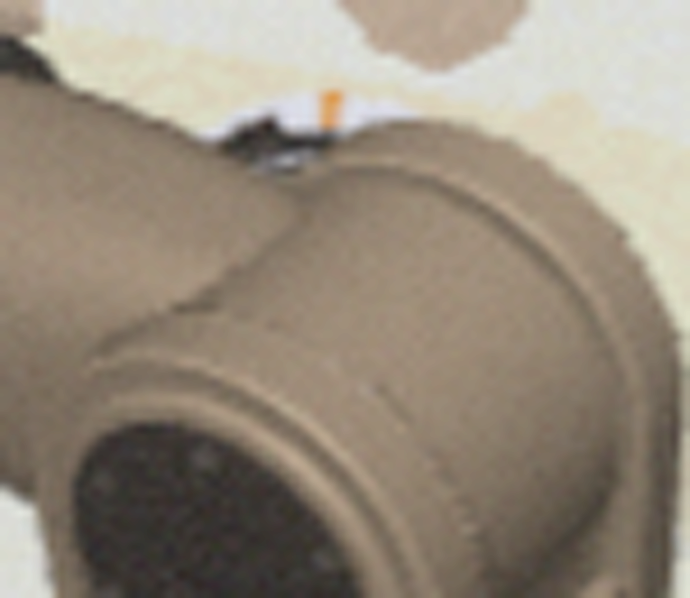

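>>> {"method": "drive_tool", "body": {
  "rows": [
    {"offset": [-0.006,0.02,0.2],"rotation": [0,0,0],"claw": 0},
    {"offset": [-0.006,0.02,0.4],"rotation": [0,0,0],"claw": 0},
    {"offset": [-0.006,0.02,0.55],"rotation": [0,0,0],"claw": 0},
    {"offset": [-0.006,0.02,0.6],"rotation": [0,0,0],"claw": 0},
    {"offset": [-0.006,0.02,0.625],"rotation": [0,0,0],"claw": 0},
    {"offset": [-0.006,0.02,0.638],"rotation": [0,0,0],"claw": 0},
    {"offset": [-0.006,0.02,0.638],"rotation": [0,0,0],"claw": 0},
    {"offset": [-0.006,0.02,0.638],"rotation": [0,0,0],"claw": 0}
  ]
}}

```text
clock: 17.95
tcp_pos: [0.5389, 0.3636, 0.0177]
orientation: [-0.171, 3.134, 0.004]
contact_force: [0.4, 0.6, -1.5]
grip_width: 0.0122
gripper_force: 98.1
```

>>> {"method": "drive_tool", "body": {
  "rows": [
    {"offset": [0,0,0.013],"rotation": [0,0,0],"claw": 0},
    {"offset": [0,0,0.02],"rotation": [0,0,0],"claw": 0},
    {"offset": [0,0,0.02],"rotation": [0,0,0],"claw": 0}
  ]
}}

```text
clock: 18.2
tcp_pos: [0.5386, 0.3633, 0.0136]
orientation: [-0.171, 3.135, 0.003]
contact_force: [0.5, 0.0, 4.4]
grip_width: 0.0114
gripper_force: 99.0
```

>>> {"method": "drive_tool", "body": {
  "rows": [
    {"offset": [0,0,0],"rotation": [0,0,0],"claw": 0.3},
    {"offset": [0,0,0],"rotation": [0,0,0],"claw": 0.6},
    {"offset": [0,0,0],"rotation": [0,0,0],"claw": 1},
    {"offset": [0,0,0],"rotation": [0,0,0],"claw": 1},
    {"offset": [0,0,0],"rotation": [0,0,0],"claw": 1},
    {"offset": [0,0,0],"rotation": [0,0,0],"claw": 1},
    {"offset": [0,0,0],"rotation": [0,0,0],"claw": 1}
  ]
}}

```text
clock: 18.78
tcp_pos: [0.5378, 0.3627, 0.0125]
orientation: [-0.171, 3.136, 0.002]
contact_force: [-0.6, -0.3, -1.0]
grip_width: 0.0855
gripper_force: 0.0
```

>>> {"method": "drive_tool", "body": {
  "rows": [
    {"offset": [0,0,-0.1],"rotation": [0,0,0],"claw": 1},
    {"offset": [0,0,-0.3],"rotation": [0,0,0],"claw": 1},
    {"offset": [0,0,-0.6],"rotation": [0,0,0],"claw": 1},
    {"offset": [0,0,-1],"rotation": [0,0,0],"claw": 1},
    {"offset": [0,0,-1],"rotation": [0,0,0],"claw": 1}
  ]
}}

```text
clock: 19.2
tcp_pos: [0.5384, 0.3648, 0.1689]
orientation: [-0.172, 3.132, 0.008]
contact_force: [0.6, 1.2, 0.4]
grip_width: 0.0854
gripper_force: 0.0
```

>>> {"method": "drive_tool", "body": {
  "rows": [
    {"offset": [0,0,-0.3],"rotation": [0,0,0],"claw": 1},
    {"offset": [0,0,-0.8],"rotation": [0,0,0],"claw": 1},
    {"offset": [0,0,-0.8],"rotation": [0,0,0],"claw": 1},
    {"offset": [0,0,-0.8],"rotation": [0,0,0],"claw": 1}
  ]
}}

```text
clock: 19.53
tcp_pos: [0.5388, 0.3661, 0.2925]
orientation: [-0.172, 3.126, 0.014]
contact_force: [0.5, 1.7, 0.0]
grip_width: 0.0854
gripper_force: 0.0
```

```bash
python3 - <<'E'
from h import *
import pickle
plan([.428,-.3238,.28],yaw=188)
g=grab_frame("wrist");X=cloud(g);X=X.reshape(-1,3);s=X[(X[:,0]>.38)&(X[:,0]<.63)&(abs(X[:,1]-.355)<.06)&(X[:,2]>.012)&(X[:,2]<.06)]
print(len(s),s[:,2].max(),cv2.minAreaRect((s[:,:2]*1000).astype(np.float32)))
h=s[s[:,0]>.505];print(h.mean(0),h[:,2].min())
E
```

```text
offset [ 1.238 -4.491  0.031] rot [ 0.004  0.006 -0.015]
1263 0.03899860636517484 ((483.1375732421875, 357.9188232421875), (188.7748565673828, 65.00404357910156), 5.75087833404541)
[0.53939098 0.36365562 0.03578787] 0.030997014294939347
```

>>> {"method": "drive_tool", "body": {
  "rows": [
    {"offset": [0,-0.28,0],"rotation": [0,0,0],"claw": 1},
    {"offset": [-0.1,-0.55,0],"rotation": [0,0,0],"claw": 1},
    {"offset": [-0.2,-0.8,0],"rotation": [0,0,0],"claw": 1},
    {"offset": [-0.2,-1,0],"rotation": [0,0,0],"claw": 1},
    {"offset": [-0.2,-1,0],"rotation": [0,0,0],"claw": 1}
  ]
}}

```text
clock: 20.0
tcp_pos: [0.5868, 0.2076, 0.2807]
orientation: [0.154, -3.137, 0.007]
contact_force: [0.9, -0.6, 0.3]
grip_width: 0.0854
gripper_force: 0.0
```

>>> {"method": "drive_tool", "body": {
  "rows": [
    {"offset": [-0.1,-0.28,0],"rotation": [0,0,0],"claw": 1},
    {"offset": [-0.1,-0.55,0],"rotation": [0,0,0],"claw": 1},
    {"offset": [-0.2,-0.8,0],"rotation": [0,0,0],"claw": 1},
    {"offset": [-0.2,-1,0],"rotation": [0,0,0],"claw": 1},
    {"offset": [-0.2,-1,0],"rotation": [0,0,0],"claw": 1},
    {"offset": [-0.2,-1,0],"rotation": [0,0,0],"claw": 1}
  ]
}}

```text
clock: 20.5
tcp_pos: [0.6299, 0.0682, 0.2814]
orientation: [0.164, -3.136, -0.001]
contact_force: [-0.2, 0.2, -0.8]
grip_width: 0.0855
gripper_force: 0.0
```

```bash
python3 - <<'E'
from h import *
import pickle
g=grab_frame("wrist");pickle.dump(g,open("w5.pkl","wb"))
R=np.array(g["R"]);print(-R.T@np.array(g["t"]),get_obs()["tcp_pos"],R[2])
p,_=cv2.projectPoints(np.array([[.5075,.0145,.163],[.5075,.0145,.085]]),R,np.array(g["t"],float),K(g),np.array(g["D"],float));print(p)
plan([.428,-.3238,.28],yaw=188)
E
```

```text
[0.56069796 0.06093714 0.42466241] [0.62933664 0.07081571 0.28195468] [ 0.27476368  0.02988695 -0.96104718]
[[[200.0274614   29.75129648]]

 [[212.32148983  47.97694996]]]
offset [ 1.619 -2.47   0.01 ] rot [ 0.001 -0.    -0.016]
```

```bash
python3 - <<'E'
from h import *
import pickle
g=pickle.load(open("w5.pkl","rb"));f=g["frame"];X=cloud(g)
save("pics/w5.png",cv2.convertScaleAbs(cv2.resize(f[0:150,100:300],(800,600),interpolation=cv2.INTER_CUBIC),alpha=1.5))
h=cv2.cvtColor(f,cv2.COLOR_RGB2HSV);m=(f[...,0]<110)&(f[...,0].astype(int)-f[...,2]>20)&(X[...,2]>.07)&(X[...,2]<.16)&(np.hypot(X[...,0]-.5075,X[...,1]-.0145)<.06)
n,l,st,c=cv2.connectedComponentsWithStats(m.astype(np.uint8))
for i in range(1,n):
    if st[i,4]>15: print(st[i],X[l==i].mean(0).round(3),X[l==i][:,2].max().round(3))
E
```

```text
[195   9   6   7  20] [0.484 0.003 0.116] 0.117
[174  34  23  25 320] [ 0.512 -0.01   0.106] 0.11
```

View pics/w5.png

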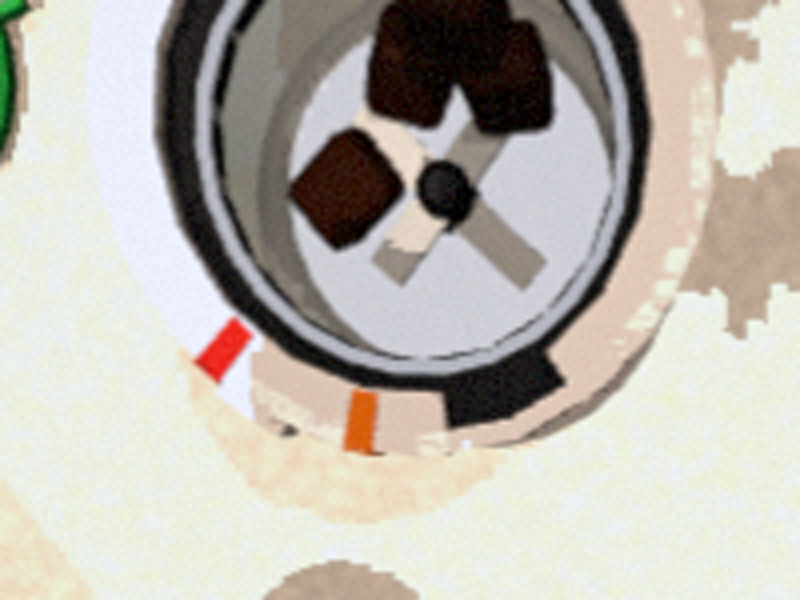

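```bash
python3 - <<'E'
from h import *
import pickle
g=pickle.load(open("w5.pkl","rb"))
a=atz(g,[[225.8,98.1],[190.3,105],[155.8,87]],.163)-[.5075,.0145,0]
print(a,np.degrees(np.arctan2(a[:,1],a[:,0])),np.hypot(a[:,0],a[:,1]))
b=atz(g,[[211.2,48]],.095);print(b)
E
```

```text
[[ 0.04978864  0.02466886  0.163     ]
 [ 0.05859064 -0.0050646   0.163     ]
 [ 0.047114   -0.03456049  0.163     ]] [ 26.35711214  -4.94038974 -36.26191685] [0.05556493 0.05880912 0.05843078]
[[0.50920877 0.01472704 0.095     ]]
```

>>> {"method": "drive_tool", "body": {
  "rows": [
    {"offset": [0.2,-0.25,0],"rotation": [0,0,-0.015],"claw": 1},
    {"offset": [0.4,-0.5,0],"rotation": [0,0,-0.015],"claw": 1},
    {"offset": [0.6,-0.75,0],"rotation": [0,0,-0.015],"claw": 1},
    {"offset": [0.7,-1,0],"rotation": [0,0,-0.015],"claw": 1},
    {"offset": [0.7,-1,0],"rotation": [0,0,-0.015],"claw": 1}
  ]
}}

```text
clock: 20.97
tcp_pos: [0.5395, -0.093, 0.2814]
orientation: [0.216, -3.132, 0.003]
contact_force: [0.9, -1.1, 0.2]
grip_width: 0.0857
gripper_force: 0.0
```

>>> {"method": "drive_tool", "body": {
  "rows": [
    {"offset": [0.15,-0.25,0],"rotation": [0,0,0],"claw": 1},
    {"offset": [0.3,-0.5,0],"rotation": [0,0,0],"claw": 1},
    {"offset": [0.4,-0.75,0],"rotation": [0,0,0],"claw": 1},
    {"offset": [0.5,-1,0],"rotation": [0,0,0],"claw": 1},
    {"offset": [0.5,-1,0],"rotation": [0,0,0],"claw": 1},
    {"offset": [0.5,-1,0],"rotation": [0,0,0],"claw": 1},
    {"offset": [0.5,-1,0],"rotation": [0,0,0],"claw": 1}
  ]
}}

```text
clock: 21.55
tcp_pos: [0.4889, -0.2464, 0.282]
orientation: [-0.222, 3.133, 0.003]
contact_force: [-0.6, 0.9, -0.1]
grip_width: 0.0854
gripper_force: 0.0
```

```bash
cat >> h.py <<'E'
def lidfit(g,z0=0,c=None):
    f=g["frame"];X=cloud(g);h=cv2.cvtColor(f,cv2.COLOR_RGB2HSV)
    m=(h[...,0]>105)&(h[...,0]<125)&(h[...,1]>140)
    if c is not None: m&=np.hypot(X[...,0]-c[0],X[...,1]-c[1])<.09
    P=X[m];P=P[np.isfinite(P).all(1)]
    b=P[P[:,2]>z0+.040];d=P[(P[:,2]>z0+.012)&(P[:,2]<z0+.022)]
    print(len(b),len(d),"bar top z",np.median(b[:,2]),"bar",cv2.minAreaRect((b[:,:2]*1000).astype(np.float32)),"disc",cv2.minEnclosingCircle((d[:,:2]*1000).astype(np.float32)))
E
python3 - <<'E'
from h import *
import pickle
g=grab_frame("wrist");pickle.dump(g,open("w6.pkl","wb")); lidfit(g,0,(.428,-.324))
g=grab_frame("top"); lidfit(g,0,(.428,-.324))
o=get_obs();print(o["tcp_pos"],np.round(o["joints"],2));plan([.428,-.3238,.15],yaw=188)
E
```

```text
1433 2665 bar top z 0.04746129244261569 bar ((457.05291748046875, -313.5713806152344), (116.20825958251953, 68.67381286621094), 40.61861801147461) disc ((429.2420959472656, -325.6089172363281), 53.42101287841797)
0 143 bar top z nan bar ((0.0, 0.0), (0.0, 0.0), 0.0) disc ((426.90216064453125, -306.2564392089844), 38.53265380859375)
[ 0.48923787 -0.24572455  0.28219725] [ 1.26  0.46 -1.2   1.75  0.45  1.25  1.66]
offset [ 0.48  -0.458  0.88 ] rot [0.001 0.001 0.002]
  return _methods._mean(a, axis=axis, dtype=dtype,
  ret = ret.dtype.type(ret / rcount)
```

```bash
python3 - <<'E'
from h import *
import pickle
g=pickle.load(open("w6.pkl","rb"));f=g["frame"];X=cloud(g);h=cv2.cvtColor(f,cv2.COLOR_RGB2HSV)
m=(h[...,0]>105)&(h[...,0]<125)&(h[...,1]>140)&(np.hypot(X[...,0]-.428,X[...,1]+.324)<.065)
for lo,hi in((.042,.052),(.012,.023)):
    k=(m&(X[...,2]>lo)&(X[...,2]<hi)).astype(np.uint8);k=cv2.morphologyEx(k,cv2.MORPH_OPEN,np.ones((3,3)))
    n,l,st,c=cv2.connectedComponentsWithStats(k);
    for i in range(1,n):
        if st[i,4]>60:
            q=X[l==i];print(lo,st[i],q.mean(0).round(4),cv2.minAreaRect((q[:,:2]*1000).astype(np.float32)))
E
```

```text
0.042 [187  78  18  53 758] [ 0.429  -0.3235  0.046 ] ((429.599609375, -323.9881591796875), (62.20478439331055, 20.150270462036133), 7.643589019775391)
0.012 [ 166   69   32   69 1170] [ 0.4313 -0.3496  0.0182] ((432.2734375, -348.439453125), (87.28545379638672, 41.27023696899414), 7.143826484680176)
0.012 [ 200   69   33   70 1449] [ 0.4255 -0.3017  0.0183] ((426.8690185546875, -301.3704528808594), (88.78933715820312, 41.616024017333984), 6.918076515197754)
```

>>> {"method": "drive_tool", "body": {
  "rows": [
    {"offset": [0.2,-0.2,0.2],"rotation": [0,0,0.003],"claw": 1},
    {"offset": [0.35,-0.35,0.45],"rotation": [0,0,0.003],"claw": 1},
    {"offset": [0.472,-0.459,0.7],"rotation": [0,0,0.003],"claw": 1},
    {"offset": [0.472,-0.459,0.88],"rotation": [0,0,0.003],"claw": 1},
    {"offset": [0.472,-0.459,0.88],"rotation": [0,0,0.003],"claw": 1},
    {"offset": [0.472,-0.459,0.88],"rotation": [0,0,0.003],"claw": 1},
    {"offset": [0.472,-0.459,0.88],"rotation": [0,0,0.003],"claw": 1}
  ]
}}

```text
clock: 22.23
tcp_pos: [0.4305, -0.3245, 0.1518]
orientation: [-0.214, 3.131, 0.002]
contact_force: [-0.0, -0.6, -0.1]
grip_width: 0.0852
gripper_force: 0.0
```

```bash
python3 - <<'E'
from h import *
plan([.4292,-.3238,.0225],yaw=187.6)
E
```

```text
offset [0.011 0.005 0.862] rot [0.    0.002 0.002]
```

>>> {"method": "drive_tool", "body": {
  "rows": [
    {"offset": [0.008,0.004,0.25],"rotation": [0,0,0.002],"claw": 1},
    {"offset": [0.008,0.004,0.5],"rotation": [0,0,0.002],"claw": 1},
    {"offset": [0.008,0.004,0.7],"rotation": [0,0,0.002],"claw": 1},
    {"offset": [0.008,0.004,0.8],"rotation": [0,0,0.002],"claw": 1},
    {"offset": [0.008,0.004,0.855],"rotation": [0,0,0.002],"claw": 1},
    {"offset": [0.008,0.004,0.855],"rotation": [0,0,0.002],"claw": 1},
    {"offset": [0.008,0.004,0.855],"rotation": [0,0,0.002],"claw": 1}
  ]
}}

```text
clock: 22.82
tcp_pos: [0.4291, -0.3258, 0.0236]
orientation: [-0.204, 3.131, -0.001]
contact_force: [-0.2, -0.3, -0.1]
grip_width: 0.0855
gripper_force: 0.0
```

>>> {"method": "drive_tool", "body": {
  "rows": [
    {"offset": [0,0,0],"rotation": [0,0,0],"claw": 0.5},
    {"offset": [0,0,0],"rotation": [0,0,0],"claw": 0.4},
    {"offset": [0,0,0],"rotation": [0,0,0],"claw": 0.3},
    {"offset": [0,0,0],"rotation": [0,0,0],"claw": 0},
    {"offset": [0,0,0],"rotation": [0,0,0],"claw": 0},
    {"offset": [0,0,0],"rotation": [0,0,0],"claw": 0},
    {"offset": [0,0,0],"rotation": [0,0,0],"claw": 0},
    {"offset": [0,0,0],"rotation": [0,0,0],"claw": 0},
    {"offset": [0,0,0],"rotation": [0,0,0],"claw": 0}
  ],
  "force": 60
}}

```text
clock: 23.57
tcp_pos: [0.4271, -0.3263, 0.022]
orientation: [-0.202, 3.134, 0.001]
contact_force: [-1.7, -0.4, 5.3]
grip_width: 0.0187
gripper_force: 59.6
```

```bash
python3 - <<'E'
from h import *
o=get_obs();print(o["tcp_pos"],np.round(o["joints"],2));plan([.4292,-.3238,.0225],yaw=187.6)
E
```

```text
[ 0.42706342 -0.32627204  0.02197772] [ 1.23  0.75 -0.92  1.99  0.82  0.83  1.54]
offset [-0.016  0.015 -0.003] rot [ 0.     0.001 -0.002]
```

>>> {"method": "drive_tool", "body": {
  "rows": [
    {"offset": [0,0,-0.15],"rotation": [0,0,0],"claw": 0},
    {"offset": [0,0,-0.4],"rotation": [0,0,0],"claw": 0},
    {"offset": [0,0,-0.65],"rotation": [0,0,0],"claw": 0},
    {"offset": [0,0,-0.85],"rotation": [0,0,0],"claw": 0},
    {"offset": [0,0,-1],"rotation": [0,0,0],"claw": 0},
    {"offset": [0,0,-1],"rotation": [0,0,0],"claw": 0}
  ]
}}

```text
clock: 24.07
tcp_pos: [0.4291, -0.3269, 0.1758]
orientation: [-0.202, 3.129, -0.005]
contact_force: [1.5, -0.9, -1.1]
grip_width: 0.0186
gripper_force: 58.9
```

>>> {"method": "drive_tool", "body": {
  "rows": [
    {"offset": [0,0,-0.2],"rotation": [0,0,0],"claw": 0},
    {"offset": [0,0,-0.4],"rotation": [0,0,0],"claw": 0},
    {"offset": [0,0,-0.45],"rotation": [0,0,0],"claw": 0},
    {"offset": [0,0,-0.45],"rotation": [0,0,0],"claw": 0},
    {"offset": [0,0,-0.45],"rotation": [0,0,0],"claw": 0}
  ]
}}

```text
clock: 24.48
tcp_pos: [0.4259, -0.3263, 0.2379]
orientation: [0.202, -3.135, -0.002]
contact_force: [-0.0, 0.1, -1.7]
grip_width: 0.0195
gripper_force: 59.0
```

```bash
python3 - <<'E'
from h import *
import pickle
o=get_obs();T=Ro.from_rotvec(o["orientation"])
g=grab_frame("wrist");pickle.dump(g,open("w7.pkl","wb"));f=g["frame"];X=cloud(g);h=cv2.cvtColor(f,cv2.COLOR_RGB2HSV)
m=(h[...,0]>105)&(h[...,0]<125)&(h[...,1]>140)
D=T.inv().apply(X.reshape(-1,3)-o["tcp_pos"]).reshape(X.shape)
m&=(np.hypot(D[...,0],D[...,1])<.075)&(abs(D[...,2])<.05)
q=D[m]*1000;print(len(q))
b=q[q[:,2]<-16];d=q[(q[:,2]>-4)&(q[:,2]<9)]
for a in(b,d):
    if len(a): print(len(a),a.min(0).round(1),a.max(0).round(1),np.median(a[:,2]),cv2.minAreaRect(a[:,:2].astype(np.float32)),cv2.minEnclosingCircle(a[:,:2].astype(np.float32)))
# disc plane fit
A=np.c_[d[:,:2],np.ones(len(d))];print(np.linalg.lstsq(A,d[:,2],rcond=None)[0])
print(o["tcp_pos"]);plan([.508,.0145,.245],yaw=206.7)
E
```

```text
14676
5052 [-35.3 -36.1 -49.7] [ 30.2  26.5 -16. ] -24.177443970744363 ((-1.0518360137939453, 1.6049690246582031), (50.149017333984375, 62.41155242919922), 58.25164031982422) ((-2.3970839977264404, -5.070797443389893), 34.36406326293945)
9301 [-45.3 -45.2  -4. ] [51.4 45.3  8.9] 3.6436450265657663 ((-0.2608623504638672, -0.9073257446289062), (88.6694107055664, 85.3993911743164), 51.18149948120117) ((2.5189356803894043, -1.2658926248550415), 48.95779800415039)
[ 1.96954179e-02 -7.92848793e-04  3.57493586e+00]
[ 0.4258804  -0.32633378  0.23785604]
offset [-0.837  2.182 -0.048] rot [ 0.001 -0.    -0.169]
```

```bash
python3 - <<'E'
from h import *
import pickle
from scipy.optimize import least_squares
o=get_obs();T=Ro.from_rotvec(o["orientation"])
g=pickle.load(open("w7.pkl","rb"));f=g["frame"];X=cloud(g);h=cv2.cvtColor(f,cv2.COLOR_RGB2HSV)
D=T.inv().apply(X.reshape(-1,3)-o["tcp_pos"]).reshape(X.shape)*1000
m=(h[...,0]>105)&(h[...,0]<125)&(h[...,1]>140)&(D[...,2]>0)&(D[...,2]<7)&(np.hypot(D[...,0],D[...,1])<70)
q=D[m];a=np.degrees(np.arctan2(q[:,1],q[:,0]));r=np.hypot(q[:,0],q[:,1])
E=[]
for t in range(-180,180,5):
    if min(abs(t+2.5),abs(t+2.5-180),abs(t+2.5+180))<15: continue
    k=(a>=t)&(a<t+5)
    if k.sum()>5: i=np.argmax(np.where(k,r,0)); E.append(q[i])
E=np.array(E);E=E[np.hypot(E[:,0],E[:,1])>38]
s=least_squares(lambda p:np.hypot(E[:,0]-p[0],E[:,1]-p[1])-p[2],[0,0,46],loss="soft_l1");print(s.x,len(E))
lug=q[abs(q[:,1])<8];print("lug x",lug[:,0].min(),lug[:,0].max())
b=D[(h[...,0]>105)&(h[...,0]<125)&(h[...,1]>120)&(abs(D[...,1])<9)&(D[...,2]<-21)&(D[...,2]>-28)&(abs(D[...,0])<50)]
print("bar",len(b),b.min(0),b.max(0));y1=b[b[:,0]<-15],b[b[:,0]>15];print([y[:,1].mean() for y in y1 if len(y)],[len(y) for y in y1])
E
```

```text
[-2.46372348 -0.14348387 44.79741231] 45
lug x 28.294394752311838 50.6946090857324
bar 4490 [-35.63911154  -8.99283846 -27.33499072] [ 29.72207437   8.99563811 -21.03166131]
[np.float64(0.017275554877260544), np.float64(0.05529610574445007)] [1127, 1078]
```

>>> {"method": "drive_tool", "body": {
  "rows": [
    {"offset": [-0.1,0.25,-0.02],"rotation": [0,0,-0.05],"claw": 0},
    {"offset": [-0.2,0.5,-0.04],"rotation": [0,0,-0.1],"claw": 0},
    {"offset": [-0.29,0.75,-0.05],"rotation": [0,0,-0.169],"claw": 0},
    {"offset": [-0.38,1,-0.05],"rotation": [0,0,-0.169],"claw": 0},
    {"offset": [-0.38,1,-0.05],"rotation": [0,0,-0.169],"claw": 0},
    {"offset": [-0.38,1,-0.05],"rotation": [0,0,-0.169],"claw": 0},
    {"offset": [-0.38,1,-0.05],"rotation": [0,0,-0.169],"claw": 0}
  ]
}}

```text
clock: 25.12
tcp_pos: [0.463, -0.1705, 0.2453]
orientation: [0.727, -3.055, -0.003]
contact_force: [-0.4, 0.1, -0.5]
grip_width: 0.0189
gripper_force: 59.1
```

```bash
python3 - <<'E'
from h import *
o=get_obs();print(o["tcp_pos"],np.round(o["joints"],2));plan([.5058,.0134,.215],yaw=206.7)
E
```

```text
[ 0.46299368 -0.17049281  0.24528924] [ 1.27  0.45 -1.3   1.9   0.47  1.16  1.83]
offset [-0.807  0.966  0.203] rot [ 0.001 -0.     0.001]
```

>>> {"method": "drive_tool", "body": {
  "rows": [
    {"offset": [-0.16,0.2,0],"rotation": [0,0,0],"claw": 0},
    {"offset": [-0.36,0.44,0],"rotation": [0,0,0],"claw": 0},
    {"offset": [-0.55,0.66,0],"rotation": [0,0,0],"claw": 0},
    {"offset": [-0.72,0.86,0],"rotation": [0,0,0],"claw": 0},
    {"offset": [-0.807,0.966,0.1],"rotation": [0,0,0],"claw": 0},
    {"offset": [-0.807,0.966,0.2],"rotation": [0,0,0],"claw": 0},
    {"offset": [-0.807,0.966,0.2],"rotation": [0,0,0],"claw": 0},
    {"offset": [-0.807,0.966,0.2],"rotation": [0,0,0],"claw": 0},
    {"offset": [-0.807,0.966,0.2],"rotation": [0,0,0],"claw": 0}
  ]
}}

```text
clock: 25.87
tcp_pos: [0.5068, 0.0115, 0.2166]
orientation: [0.721, -3.057, -0.001]
contact_force: [0.7, -0.2, -1.7]
grip_width: 0.0189
gripper_force: 59.2
```

```bash
python3 - <<'E'
from h import *
import pickle
from scipy.optimize import least_squares
P=[]
for i in range(4):
    g=grab_frame("wrist");o=get_obs();P.append(o["tcp_pos"])
print(np.array(P).round(4),np.round(o["joints"],2));plan([.5058,.0134,.18],yaw=206.7)
# collar from wrist depth: points at collar-top height
X=cloud(g).reshape(-1,3);c=X[(X[:,2]>.155)&(X[:,2]<.17)&(np.hypot(X[:,0]-.508,X[:,1]-.0145)<.08)];print(len(c))
if len(c)>50:
    a=np.degrees(np.arctan2(c[:,1]-.0145,c[:,0]-.508));r=np.hypot(c[:,0]-.508,c[:,1]-.0145);E=[]
    for t in range(-180,180,5):
        k=(a>=t)&(a<t+5)
        if k.sum()>3: E.append(c[np.argmax(np.where(k,r,0))])
    E=np.array(E);s=least_squares(lambda p:np.hypot(E[:,0]-p[0],E[:,1]-p[1])-.063,[.508,.0145],loss="soft_l1",f_scale=.001);print(s.x,len(E))
E
```

```text
[[0.507  0.0117 0.217 ]
 [0.5071 0.0119 0.2172]
 [0.5071 0.0122 0.2173]
 [0.507  0.0125 0.2173]] [ 0.82  0.48 -1.23  1.91  0.51  1.11  1.42]
offset [0.005 0.009 0.249] rot [ 0.     0.001 -0.001]
4702
[0.5095356  0.01544084] 43
```

>>> {"method": "drive_tool", "body": {
  "rows": [
    {"offset": [-0.002,0.006,0.07],"rotation": [0,0,0],"claw": 0},
    {"offset": [-0.002,0.006,0.14],"rotation": [0,0,0],"claw": 0},
    {"offset": [-0.002,0.006,0.19],"rotation": [0,0,0],"claw": 0},
    {"offset": [-0.002,0.006,0.19],"rotation": [0,0,0],"claw": 0},
    {"offset": [-0.002,0.006,0.19],"rotation": [0,0,0],"claw": 0}
  ]
}}

```text
clock: 26.48
tcp_pos: [0.506, 0.0147, 0.1876]
orientation: [0.728, -3.055, -0.002]
contact_force: [-0.3, -0.4, -0.7]
grip_width: 0.019
gripper_force: 59.2
```

```bash
python3 - <<'E'
from h import *
import pickle
from scipy.optimize import least_squares
g=grab_frame("wrist");pickle.dump(g,open("w8.pkl","wb"));o=get_obs();T=Ro.from_rotvec(o["orientation"]);print(o["tcp_pos"])
f=g["frame"];X=cloud(g);h=cv2.cvtColor(f,cv2.COLOR_RGB2HSV)
blue=(h[...,0]>105)&(h[...,0]<125)&(h[...,1]>140)
zt=o["tcp_pos"][2]-.0036
def fit(m,c0,rad,step=4):
    c=X[m];a=np.degrees(np.arctan2(c[:,1]-c0[1],c[:,0]-c0[0]));r=np.hypot(c[:,0]-c0[0],c[:,1]-c0[1]);E=[]
    for t in range(-180,180,step):
        k=(a>=t)&(a<t+step)
        tt=(t+2-26.7)%180
        if min(tt,180-tt)<14: continue
        if k.sum()>3: E.append(np.r_[c[np.argmax(np.where(k,r,0))]])
    E=np.array(E);s=least_squares(lambda p:np.hypot(E[:,0]-p[0],E[:,1]-p[1])-p[2],[*c0,rad],loss="soft_l1",f_scale=.001);print(s.x.round(4),len(E))
c0=(.509,.015);rr=np.hypot(X[...,0]-c0[0],X[...,1]-c0[1])
fit(blue&(abs(X[...,2]-zt)<.004)&(rr<.055),c0,.046)
fit(~blue&(abs(X[...,2]-.163)<.006)&(rr<.07),c0,.063)
E
```

```text
[0.50643621 0.01492231 0.18813803]
[0.508  0.0156 0.0449] 55
[0.5091 0.0151 0.0627] 60
```

>>> {"method": "drive_tool", "body": {
  "rows": [
    {"offset": [-0.005,-0.006,0.03],"rotation": [0,0,0],"claw": 0},
    {"offset": [-0.005,-0.006,0.06],"rotation": [0,0,0],"claw": 0},
    {"offset": [-0.005,-0.006,0.09],"rotation": [0,0,0],"claw": 0},
    {"offset": [-0.005,-0.006,0.11],"rotation": [0,0,0],"claw": 0},
    {"offset": [-0.005,-0.006,0.11],"rotation": [0,0,0],"claw": 0}
  ]
}}

```text
clock: 26.95
tcp_pos: [0.5075, 0.0143, 0.1714]
orientation: [-0.727, 3.056, 0.002]
contact_force: [0.1, 0.6, 0.2]
grip_width: 0.0195
gripper_force: 59.3
```

>>> {"method": "drive_tool", "body": {
  "rows": [
    {"offset": [0,0,0.015],"rotation": [0,0,0],"claw": 0},
    {"offset": [0,0,0.03],"rotation": [0,0,0],"claw": 0},
    {"offset": [0,0,0.03],"rotation": [0,0,0],"claw": 0}
  ]
}}

```text
clock: 27.2
tcp_pos: [0.5094, 0.0157, 0.1697]
orientation: [-0.726, 3.052, 0.002]
contact_force: [-2.5, 0.4, 17.9]
grip_width: 0.0187
gripper_force: 61.9
```

```bash
cat >> h.py <<'E'
def rel():
    from scipy.optimize import least_squares
    g=grab_frame("wrist");o=get_obs();T=Ro.from_rotvec(o["orientation"]);M=T.as_matrix();print("tcp",o["tcp_pos"].round(4),"z",M[:,2].round(3),"yaw",np.degrees(np.arctan2(M[1,0],M[0,0])).round(2),"F",np.round(o["contact_force"],1),"M",np.round(o["moment"],2))
    f=g["frame"];X=cloud(g);h=cv2.cvtColor(f,cv2.COLOR_RGB2HSV)
    blue=(h[...,0]>105)&(h[...,0]<125)&(h[...,1]>140);zt=o["tcp_pos"][2]-.0036
    def fit(m,c0,rad,step=4):
        c=X[m];a=np.degrees(np.arctan2(c[:,1]-c0[1],c[:,0]-c0[0]));r=np.hypot(c[:,0]-c0[0],c[:,1]-c0[1]);E=[]
        for t in range(-180,180,step):
            k=(a>=t)&(a<t+step);tt=(t+2-26.7)%180
            if min(tt,180-tt)<14: continue
            if k.sum()>3: E.append(c[np.argmax(np.where(k,r,0))])
        E=np.array(E);s=least_squares(lambda p:np.hypot(E[:,0]-p[0],E[:,1]-p[1])-p[2],[*c0,rad],loss="soft_l1",f_scale=.001);print(s.x.round(4),len(E))
    c0=(.509,.015);rr=np.hypot(X[...,0]-c0[0],X[...,1]-c0[1])
    k=blue&(abs(X[...,2]-zt)<.004)&(rr<.049)
    fit(k,c0,.046); fit(~blue&(abs(X[...,2]-.163)<.006)&(rr<.07)&(rr>.052),c0,.063)
    c=X[k]-[*c0,0];s=np.linalg.lstsq(np.c_[c[:,:2],np.ones(len(c))],c[:,2],rcond=None)[0];print("disc plane",s.round(4))
    c=X[~blue&(abs(X[...,2]-.163)<.005)&(rr<.062)&(rr>.053)]-[*c0,0];s=np.linalg.lstsq(np.c_[c[:,:2],np.ones(len(c))],c[:,2],rcond=None)[0];print("collar plane",s.round(4))
    return g,X
E
python3 - <<'E'
from h import *
import pickle
g,X=rel();f=g["frame"]
pickle.dump(g,open("w9.pkl","wb"))
p,_=cv2.projectPoints(np.array([[.509,.015,.165]]),np.array(g["R"],float),np.array(g["t"],float),K(g),np.array(g["D"],float));print(p)
E
```

```text
tcp [0.5094 0.0156 0.1698] z [ 0.004  0.002 -1.   ] yaw -153.23 F [-2.  -0.6 16.3] M [0.12 0.98 0.  ]
[0.5114 0.0169 0.0453] 57
[0.5088 0.0149 0.0625] 56
disc plane [0.0057 0.0104 0.1662]
collar plane [-0.0017  0.0003  0.1635]
[[[250.76902595 235.66762737]]]
```

>>> {"method": "drive_tool", "body": {
  "rows": [
    {"offset": [0,0,-0.03],"rotation": [0,0,0],"claw": 0},
    {"offset": [0,0,-0.05],"rotation": [0,0,0],"claw": 0},
    {"offset": [0,0,-0.05],"rotation": [0,0,0],"claw": 0},
    {"offset": [0,0,-0.05],"rotation": [0,0,0],"claw": 0}
  ]
}}

```text
clock: 27.58
tcp_pos: [0.5075, 0.0141, 0.1747]
orientation: [-0.726, 3.056, 0.001]
contact_force: [-0.3, 0.2, -0.8]
grip_width: 0.0189
gripper_force: 59.3
```

```bash
python3 - <<'E'
from h import *
g,X=rel()
E
```

```text
tcp [0.5074 0.014  0.1746] z [ 0.     0.001 -1.   ] yaw -153.26 F [ 0.7  0.3 -1. ] M [ 0.    0.   -0.09]
[0.5098 0.0153 0.0454] 55
[0.5087 0.0148 0.0624] 58
disc plane [0.0098 0.0092 0.1711]
collar plane [-0.0014  0.0003  0.1635]
```

```bash
python3 - <<'E'
from h import *
import pickle
g=pickle.load(open("w7.pkl","rb"));f=g["frame"];h=cv2.cvtColor(f,cv2.COLOR_RGB2HSV);X=cloud(g)
m=(h[...,0]>105)&(h[...,0]<125)&(h[...,1]>140)&(X[...,2]>.2);r,c=np.where(m);print(r.min(),r.max(),c.min(),c.max(),g["vfov"])
g=pickle.load(open("w5.pkl","rb"));f=g["frame"].astype(int);X=cloud(g)
m=(f.sum(2)<150)&(f[...,0]-f[...,2]>8)&(X[...,2]>.075)&(X[...,2]<.2)&(np.hypot(X[...,0]-.5087,X[...,1]-.0148)<.048)
n,l,st,c=cv2.connectedComponentsWithStats(m.astype(np.uint8))
for i in range(1,n):
    if st[i,4]>8:
        q=X[l==i];print(st[i],q.mean(0).round(3),np.percentile(q[:,2],[5,25,50,75,95]).round(3),q.min(0).round(3))
p,R=None,None
plan([.60,.0148,.42],yaw=206.7)
E
```

```text
142 383 3 511 66.35032966331922
[192   0  29  31 390] [0.486 0.007 0.118] [0.101 0.106 0.113 0.117 0.149] [ 0.473 -0.004  0.099]
[214   1  22  25 211] [0.486 0.032 0.127] [0.124 0.125 0.127 0.128 0.133] [0.476 0.021 0.121]
[172  32  28  29 470] [ 0.512 -0.009  0.106] [0.102 0.104 0.106 0.108 0.109] [ 0.498 -0.024  0.1  ]
offset [-0.554 -0.272 -1.636] rot [0. 0. 0.]
```

>>> {"method": "drive_tool", "body": {
  "rows": [
    {"offset": [0,0,-0.2],"rotation": [0,0,0],"claw": 0},
    {"offset": [0,0,-0.45],"rotation": [0,0,0],"claw": 0},
    {"offset": [-0.2,-0.1,-0.7],"rotation": [0,0,0],"claw": 0},
    {"offset": [-0.4,-0.2,-0.9],"rotation": [0,0,0],"claw": 0},
    {"offset": [-0.55,-0.27,-1],"rotation": [0,0,0],"claw": 0}
  ]
}}

```text
clock: 28.05
tcp_pos: [0.6003, 0.0142, 0.3272]
orientation: [-0.725, 3.055, -0.001]
contact_force: [1.1, 0.7, -0.2]
grip_width: 0.0191
gripper_force: 59.3
```

>>> {"method": "drive_tool", "body": {
  "rows": [
    {"offset": [0,0,-0.25],"rotation": [0,0,0],"claw": 0},
    {"offset": [0,0,-0.5],"rotation": [0,0,0],"claw": 0},
    {"offset": [0,0,-0.64],"rotation": [0,0,0],"claw": 0},
    {"offset": [0,0,-0.64],"rotation": [0,0,0],"claw": 0},
    {"offset": [0,0,-0.64],"rotation": [0,0,0],"claw": 0}
  ]
}}

```text
clock: 28.47
tcp_pos: [0.5997, 0.0153, 0.4214]
orientation: [-0.727, 3.054, 0.001]
contact_force: [-1.0, -0.2, -1.5]
grip_width: 0.0189
gripper_force: 59.3
```

```bash
python3 - <<'E'
from h import *
import pickle
g=grab_frame("wrist");pickle.dump(g,open("w10.pkl","wb"));s=grab_frame("scene");pickle.dump(s,open("s10.pkl","wb"))
X=cloud(g)
def pr(g,P): return cv2.projectPoints(np.array(P,float),np.array(g["R"],float),np.array(g["t"],float),K(g),np.array(g["D"],float))[0].reshape(-1,2)
a=pr(g,[[.5087,.0148,.15]])[0];b=pr(s,[[.5087,.0148,.14]])[0];print(a,b)
def cr(g,c,r,w,al):
    x,y=c.astype(int);x0,y0=max(x-r,0),max(y-r,0);print(x0,y0,w/(2*r));return cv2.convertScaleAbs(cv2.resize(g["frame"][y0:y0+2*r,x0:x0+2*r],(w,w),interpolation=cv2.INTER_CUBIC),alpha=al)
save("pics/f.png",np.hstack([cr(g,a,45,400,1.5),cr(s,b,32,400,1.5)]))
f=g["frame"].astype(int)
m=(f.sum(2)<150)&(f[...,0]-f[...,2]>8)&(X[...,2]>.075)&(X[...,2]<.2)&(np.hypot(X[...,0]-.5087,X[...,1]-.0148)<.048)
n,l,st,c=cv2.connectedComponentsWithStats(m.astype(np.uint8))
for i in range(1,n):
    if st[i,4]>8: q=X[l==i];print(st[i],q.mean(0).round(3),np.percentile(q[:,2],[5,25,50,75,95]).round(3),q.min(0).round(3),q.max(0).round(3))
u,v=a.astype(int)
print((X[v-30:v+40:4,u-32:u+33:4,2]*1000).round(0))
E
```

```text
[281.35030504  95.08679219] [258.93389682 219.24595034]
236 50 4.444444444444445
226 187 6.25
[272  67  32  27 441] [0.483 0.016 0.129] [0.104 0.113 0.127 0.147 0.149] [ 0.47  -0.005  0.098] [0.496 0.037 0.15 ]
[255  82  17  16 188] [ 0.511 -0.01   0.106] [0.102 0.104 0.106 0.107 0.109] [ 0.498 -0.022  0.1  ] [0.524 0.002 0.111]
[[163. 163. 164. 151. 152. 151. 127. 118. 115. 122. 129. 142. 150. 150.
  151. 163. 164.]
 [163. 163. 152. 151. 123.  90.  88.  86. 113. 110.  97. 147. 145. 147.
  150. 150. 162.]
 [165. 150. 149. 101.  88.  88.  86. 107. 116. 111. 146. 147. 147. 147.
  149. 151. 152.]
 [151. 151. 106.  87.  86.  86. 103. 112. 117. 115. 146. 146. 149. 147.
  129. 152. 150.]
 [151. 152.  87.  87.  88.  95. 101. 106. 107. 113. 135. 145. 149. 136.
  116. 141. 151.]
 [151.  88. 102. 105. 109. 105.  96.  88.  99.  87. 124. 133. 139. 127.
  105. 130. 152.]
 [150.  86. 105. 105. 109. 107.  94.  94.  87. 101. 118. 123. 127. 127.
   94. 127. 150.]
 [152.  88. 100. 104. 106. 109.  95. 104. 103. 101. 103. 109. 116.  88.
   88. 120. 149.]
 [153.  89. 102. 102.  87.  89. 100. 107. 107.  8
[... 151 characters left out ...]
. 101. 104.  87.  88.  93.  95.  87.  88.  87.  88.
  105. 136. 151.]
 [150.  87.  88.  89.  86.  87.  88.  86.  95.  95.  86.  87.  86.  87.
  117. 148. 151.]
 [152. 152.  87.  89.  88.  87.  87.  85.  86.  94.  87.  85.  86. 104.
  135. 152. 151.]
 [163. 150. 150.  88.  86.  88.  87.  87.  88.  88.  88.  87.  99. 129.
  150. 152. 164.]
 [165. 164. 150. 151.  89.  89.  88.  87.  86.  87.  87. 107. 134. 150.
  150. 150. 163.]
 [164. 165. 162. 150. 151. 138. 105.  91. 101. 111. 130. 150. 151. 150.
  160. 163. 163.]
 [163. 164. 163. 164. 151. 151. 152. 151. 150. 151. 151. 151. 152. 164.
  164. 163. 163.]
 [  1. 163. 164. 165. 163. 163. 151. 150. 151. 150. 151. 164. 162. 164.
  164. 164.   1.]]
```

View pics/f.png

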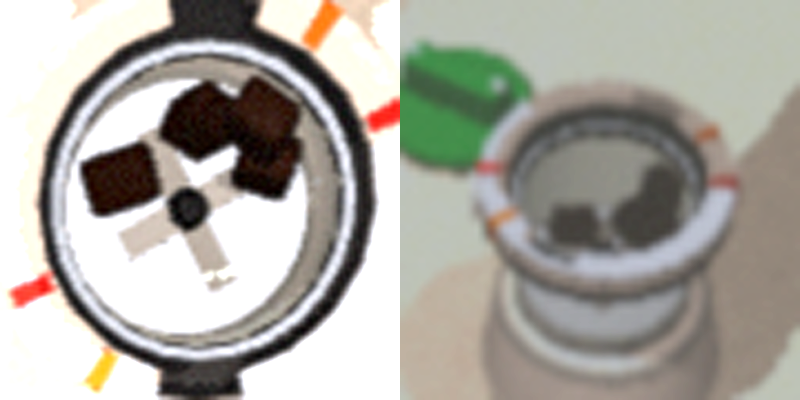

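```bash
python3 - <<'E'
from h import *
import pickle
g=pickle.load(open("w10.pkl","rb"));X=cloud(g);f=g["frame"].astype(int)
k=(X[...,2]>.140)&(X[...,2]<.1545)&(np.hypot(X[...,0]-.5087,X[...,1]-.0148)<.0415)&(f.sum(2)<200)
q=X[k];print(len(q),q.mean(0).round(4),q.min(0).round(4),q.max(0).round(4),cv2.minAreaRect((q[:,:2]*1000).astype(np.float32)))
c=q[:,:2]-[.5087,.0148];print(np.hypot(c[:,0],c[:,1]).max(), (q.mean(0)[:2]-[.5087,.0148]).round(4))
s=np.linalg.lstsq(np.c_[c,np.ones(len(c))],q[:,2],rcond=None)[0];print(s)
k2=(X[...,2]>.111)&(X[...,2]<.139)&(np.hypot(X[...,0]-.5087,X[...,1]-.0148)<.040)&(f.sum(2)<200)
q=X[k2];print(len(q),q.mean(0).round(4),q.min(0).round(4),q.max(0).round(4))
plan([.5074,.0140,.1746],yaw=206.7)
E
```

```text
221 [0.478  0.0179 0.1469] [ 0.4674 -0.0198  0.1401] [0.4871 0.0324 0.152 ] ((477.1534423828125, 6.321210861206055), (52.16071701049805, 19.654573440551758), 89.7873306274414)
0.04148549358384208 [-0.0307  0.0031]
[-0.03738094 -0.0220547   0.14578094]
244 [0.4861 0.0195 0.1209] [ 0.4733 -0.001   0.111 ] [0.496  0.039  0.1389]
offset [0.544 0.271 1.632] rot [ 0.    -0.001  0.   ]
```

>>> {"method": "drive_tool", "body": {
  "rows": [
    {"offset": [0,0,0.25],"rotation": [0,0,0],"claw": 0},
    {"offset": [0.25,0.12,0.5],"rotation": [0,0,0],"claw": 0},
    {"offset": [0.45,0.22,0.72],"rotation": [0,0,0],"claw": 0},
    {"offset": [0.565,0.28,0.9],"rotation": [0,0,0],"claw": 0},
    {"offset": [0.565,0.28,1],"rotation": [0,0,0],"claw": 0},
    {"offset": [0.565,0.28,1],"rotation": [0,0,0],"claw": 0}
  ]
}}

```text
clock: 29.07
tcp_pos: [0.4991, 0.0123, 0.265]
orientation: [0.725, -3.046, -0.0]
contact_force: [-1.5, -1.3, -1.1]
grip_width: 0.0188
gripper_force: 59.2
```

>>> {"method": "drive_tool", "body": {
  "rows": [
    {"offset": [0,0,0.2],"rotation": [0,0,0],"claw": 0},
    {"offset": [0,0,0.4],"rotation": [0,0,0],"claw": 0},
    {"offset": [0,0,0.55],"rotation": [0,0,0],"claw": 0},
    {"offset": [0,0,0.62],"rotation": [0,0,0],"claw": 0},
    {"offset": [0,0,0.62],"rotation": [0,0,0],"claw": 0},
    {"offset": [0,0,0.62],"rotation": [0,0,0],"claw": 0}
  ]
}}

```text
clock: 29.57
tcp_pos: [0.5058, 0.015, 0.1787]
orientation: [-0.727, 3.055, 0.003]
contact_force: [-0.4, -0.3, -0.5]
grip_width: 0.0191
gripper_force: 59.3
```

```bash
python3 - <<'E'
from h import *
rel()
E
```

```text
tcp [0.5063 0.0151 0.1793] z [ 0.002  0.002 -1.   ] yaw -153.24 F [ 0.5  0.1 -1.3] M [ 0.01  0.04 -0.02]
[0.5076 0.0159 0.0448] 54
[0.5091 0.015  0.0626] 57
disc plane [0.0075 0.0084 0.1751]
collar plane [-0.0016  0.0006  0.1635]
```

>>> {"method": "drive_tool", "body": {
  "rows": [
    {"offset": [0.01,0,0.04],"rotation": [0,0,0],"claw": 0},
    {"offset": [0.01,0,0.075],"rotation": [0,0,0],"claw": 0},
    {"offset": [0.01,0,0.078],"rotation": [0,0,0],"claw": 0},
    {"offset": [-0.002,-0.006,0.078],"rotation": [0,0,0],"claw": 0},
    {"offset": [-0.014,-0.012,0.078],"rotation": [0,0,0],"claw": 0},
    {"offset": [-0.028,-0.018,0.078],"rotation": [0,0,0],"claw": 0},
    {"offset": [-0.028,-0.018,0.078],"rotation": [0,0,0],"claw": 0}
  ]
}}

```text
clock: 30.2
tcp_pos: [0.5109, 0.0151, 0.1692]
orientation: [-0.726, 3.054, -0.0]
contact_force: [-7.5, -0.9, 22.6]
grip_width: 0.0186
gripper_force: 63.4
```

```bash
python3 - <<'E'
from h import *
rel()
E
```

```text
tcp [0.5109 0.0151 0.1692] z [ 0.003  0.    -1.   ] yaw -153.25 F [-7.1 -0.9 23.6] M [-0.04  2.22  0.06]
[0.5122 0.0163 0.0453] 57
[0.5088 0.0149 0.0624] 57
disc plane [-0.0135  0.0104  0.1659]
collar plane [-0.0021  0.0007  0.1635]
```

>>> {"method": "drive_tool", "body": {
  "rows": [
    {"offset": [0,0,-0.035],"rotation": [0,0,0],"claw": 0},
    {"offset": [0.038,0.018,-0.035],"rotation": [0,0,0],"claw": 0},
    {"offset": [0.038,0.018,-0.005],"rotation": [0,0,0],"claw": 0},
    {"offset": [0.038,0.018,0.005],"rotation": [0,0,0],"claw": 0},
    {"offset": [0.02,0.009,0.005],"rotation": [0,0,0],"claw": 0},
    {"offset": [0,0,0.005],"rotation": [0,0,0],"claw": 0},
    {"offset": [0,0,-0.035],"rotation": [0,0,0],"claw": 0},
    {"offset": [0.038,0.018,-0.035],"rotation": [0,0,0],"claw": 0},
    {"offset": [0.038,0.018,-0.005],"rotation": [0,0,0],"claw": 0},
    {"offset": [0.038,0.018,0.01],"rotation": [0,0,0],"claw": 0},
    {"offset": [0.02,0.009,0.01],"rotation": [0,0,0],"claw": 0},
    {"offset": [0,0,0.01],"rotation": [0,0,0],"claw": 0},
    {"offset": [0,0,-0.035],"rotation": [0,0,0],"claw": 0},
    {"offset": [0.038,0.018,-0.035],"rotation": [0,0,0],"claw": 0},
    {"offset": [0.038,0.018,-0.005],"rotation": [0,0,0],"claw": 0},
    {"offset": [0.038,0.018,0.01],"rotation": [0,0,0],"claw": 0},
    {"offset": [0.02,0.009,0.01],"rotation": [0,0,0],"claw": 0},
    {"offset": [0,0,0.01],"rotation": [0,0,0],"claw": 0},
    {"offset": [0.018,0.009,0.01],"rotation": [0,0,0],"claw": 0},
    {"offset": [0.018,0.009,0.01],"rotation": [0,0,0],"claw": 0}
  ]
}}

```text
clock: 31.92
tcp_pos: [0.5096, 0.0163, 0.1682]
orientation: [-0.725, 3.048, 0.002]
contact_force: [-1.5, 0.8, 32.0]
grip_width: 0.0191
gripper_force: 65.7
```

```bash
python3 - <<'E'
from h import *
rel()
E
```

```text
tcp [0.5097 0.0162 0.1682] z [ 0.008  0.003 -1.   ] yaw -153.24 F [-0.6  0.4 31.9] M [ 0.46  0.88 -0.01]
[0.5101 0.0173 0.0453] 56
[0.5088 0.0148 0.0624] 54
disc plane [-0.0335  0.0042  0.1654]
collar plane [-0.0019  0.0007  0.1635]
```

>>> {"method": "drive_tool", "body": {
  "rows": [
    {"offset": [0,0,-0.2],"rotation": [0,0,0],"claw": 0},
    {"offset": [0,0,-0.45],"rotation": [0,0,0],"claw": 0},
    {"offset": [-0.2,-0.1,-0.7],"rotation": [0,0,0],"claw": 0},
    {"offset": [-0.4,-0.2,-0.9],"rotation": [0,0,0],"claw": 0},
    {"offset": [-0.55,-0.27,-1],"rotation": [0,0,0],"claw": 0}
  ]
}}

```text
clock: 32.38
tcp_pos: [0.5984, 0.0136, 0.3156]
orientation: [0.725, -3.057, 0.002]
contact_force: [2.1, 0.3, -0.8]
grip_width: 0.0189
gripper_force: 60.8
```

>>> {"method": "drive_tool", "body": {
  "rows": [
    {"offset": [0,0,-0.25],"rotation": [0,0,0],"claw": 0},
    {"offset": [0,0,-0.5],"rotation": [0,0,0],"claw": 0},
    {"offset": [0,0,-0.64],"rotation": [0,0,0],"claw": 0},
    {"offset": [0,0,-0.64],"rotation": [0,0,0],"claw": 0},
    {"offset": [0,0,-0.64],"rotation": [0,0,0],"claw": 0}
  ]
}}

```text
clock: 32.8
tcp_pos: [0.5982, 0.0147, 0.41]
orientation: [-0.726, 3.056, -0.0]
contact_force: [-0.1, 0.1, -1.7]
grip_width: 0.019
gripper_force: 60.8
```

```bash
cat >> h.py <<'E'
def bowl(n):
    import pickle
    g=grab_frame("wrist");pickle.dump(g,open(n,"wb"));X=cloud(g);f=g["frame"].astype(int)
    rr=np.hypot(X[...,0]-.5089,X[...,1]-.0149);dark=f.sum(2)<200
    q=X[(rr<.044)&(X[...,2]>.08)&(X[...,2]<.156)]; 
    H=np.zeros((18,18))
    dq=X[(rr<.042)&(X[...,2]>.08)&(X[...,2]<.156)&dark]
    i=((dq[:,0]-.5089+.045)/.005).astype(int);j=((dq[:,1]-.0149+.045)/.005).astype(int)
    np.maximum.at(H,(i,j),dq[:,2]*1000)
    print("rows x from -45mm step5 downwards, cols y from -45mm");print(H.round(0).astype(int))
    return X,f
E
python3 - <<'E'
from h import *
bowl("w11.pkl")
E
```

```text
rows x from -45mm step5 downwards, cols y from -45mm
[[  0   0   0   0   0   0   0 149 148 151 149 147   0   0   0   0   0   0]
 [  0   0   0   0 145 145 150 146 106 148 148 149 150 147   0   0   0   0]
 [  0   0   0 152 150 111 114 115 112 151 149 149 150 148 147   0   0   0]
 [  0   0 150   0 100 113 117 117 141 150 151 150 150 146 144 148   0   0]
 [  0   0 150   0 101 113 118 117 114 149 150 150 150 127 123   0   0   0]
 [  0 149   0   0 103 108 109 108 109   0 133 142 143 127   0   0   0   0]
 [  0   0   0   0 105   0  99  96   0   0 120 123 119 116   0   0   0   0]
 [  0   0   0 109 110 107   0   0  96 105   0   0   0   0   0   0   0   0]
 [  0   0 106 109 110 111 105 105 108 109 104   0   0   0   0   0   0 149]
 [  0 103 106 107 108 110 109 105 108 108 108   0   0   0   0   0   0   0]
 [  0 102 106 106 108 108   0   0 107 107   0   0   0   0   0   0   0   0]
 [  0   0 102 104 105   0   0   0   0   0   0   0   0   0   0   0   0   0]
 [  0   0   0 103   0   0   0   0   0   0   0   0   0   0   0   0   0   0]
 [  0   0   0   0   0   0   0   0   0   0   0   0   0   0   0   0   0   0]
 [  0   0   0   0   0   0   0   0   0   0   0   0   0   0   0   0   0   0]
 [  0   0   0   0   0   0   0   0   0   0   0   0   0   0   0   0   0   0]
 [  0   0   0   0   0   0   0   0   0   0   0   0   0   0   0   0   0   0]
 [  0   0   0   0   0   0   0   0   0   0   0   0   0   0   0   0   0   0]]
```

```bash
cat >> h.py <<'E'
def poke(tip,th=45,yaw=0,o=None):
    Rs=Ro.from_euler('z',yaw,degrees=True)*Ro.from_euler('y',-th,degrees=True);R=Rs*Ro.from_euler('y',180,degrees=True)
    p=np.array([.5089,.0149,0])+tip-R.apply([.052,0,.0136]);print(p.round(4));plan(p,R=R,o=o)
E
python3 - <<'E'
from h import *
poke([-.028,-.010,.22]); 
E
```

```text
[0.5081 0.0049 0.2664]
offset [0.56  0.214 0.95 ] rot [ 0.092 -0.386  0.221]
```

>>> {"method": "drive_tool", "body": {
  "rows": [
    {"offset": [0.1,0.05,0.1],"rotation": [0.012,-0.05,0.029],"claw": 0},
    {"offset": [0.2,0.08,0.2],"rotation": [0.024,-0.1,0.057],"claw": 0},
    {"offset": [0.3,0.12,0.35],"rotation": [0.036,-0.15,0.086],"claw": 0},
    {"offset": [0.4,0.16,0.5],"rotation": [0.048,-0.2,0.114],"claw": 0},
    {"offset": [0.5,0.2,0.65],"rotation": [0.06,-0.25,0.143],"claw": 0},
    {"offset": [0.56,0.214,0.8],"rotation": [0.072,-0.3,0.172],"claw": 0},
    {"offset": [0.56,0.214,0.95],"rotation": [0.083,-0.35,0.2],"claw": 0},
    {"offset": [0.56,0.214,0.95],"rotation": [0.092,-0.386,0.221],"claw": 0},
    {"offset": [0.56,0.214,0.95],"rotation": [0.092,-0.386,0.221],"claw": 0},
    {"offset": [0.56,0.214,0.95],"rotation": [0.092,-0.386,0.221],"claw": 0},
    {"offset": [0.56,0.214,0.95],"rotation": [0.092,-0.386,0.221],"claw": 0}
  ],
  "force": 110
}}

```text
clock: 33.77
tcp_pos: [0.5047, 0.0099, 0.2697]
orientation: [-0.033, 2.402, 0.019]
contact_force: [0.4, -0.2, -1.2]
grip_width: 0.0184
gripper_force: 109.4
```

```bash
python3 - <<'E'
from h import *
o=get_obs();print(o["tcp_pos"],np.round(o["joints"],2),Ro.from_rotvec(o["orientation"]).as_matrix()[:,2].round(2))
R=Ro.from_rotvec(o["orientation"]);print("tip rel",(o["tcp_pos"]+R.apply([.052,0,.0136])-[.5089,.0149,0]).round(4))
poke([-.028,-.010,.155]); 
E
```

```text
[0.50469534 0.00993779 0.26969309] [ 1.23 -0.2  -1.24  2.38 -1.1   0.18  2.55] [ 0.67  0.02 -0.74]
tip rel [-0.0335 -0.0056  0.2246]
[0.5081 0.0049 0.2014]
offset [ 0.291 -0.036  0.351] rot [ 0.012 -0.023  0.009]
```

```bash
python3 - <<'E'
from h import *
poke([-.028,-.010,.158],th=40); 
E
```

```text
[0.512  0.0049 0.2018]
offset [ 0.269 -0.037  0.366] rot [0.011 0.021 0.01 ]
```

>>> {"method": "drive_tool", "body": {
  "rows": [
    {"offset": [0.09,-0.037,0.12],"rotation": [0.01,0.021,0.01],"claw": 0},
    {"offset": [0.18,-0.037,0.24],"rotation": [0.01,0.021,0.01],"claw": 0},
    {"offset": [0.269,-0.037,0.366],"rotation": [0.01,0.021,0.01],"claw": 0},
    {"offset": [0.269,-0.037,0.366],"rotation": [0.01,0.021,0.01],"claw": 0},
    {"offset": [0.269,-0.037,0.366],"rotation": [0.01,0.021,0.01],"claw": 0},
    {"offset": [0.269,-0.037,0.366],"rotation": [0.01,0.021,0.01],"claw": 0}
  ]
}}

```text
clock: 34.27
tcp_pos: [0.4874, 0.0015, 0.2367]
orientation: [-0.005, 2.443, 0.014]
contact_force: [0.1, 1.0, -1.9]
grip_width: 0.0179
gripper_force: 109.3
```

```bash
python3 - <<'E'
from h import *
o=get_obs();print(o["tcp_pos"],np.round(o["joints"],2),Ro.from_rotvec(o["orientation"]).as_matrix()[:,2].round(2),np.round(o["contact_force"],1))
R=Ro.from_rotvec(o["orientation"]);print("tip rel",(o["tcp_pos"]+R.apply([.052,0,.0136])-[.5089,.0149,0]).round(4))
for y in(-.01,.012): poke([-.028,y,.142],th=40); 
# lid seen?
g=grab_frame("wrist");f=g["frame"];X=cloud(g);h=cv2.cvtColor(f,cv2.COLOR_RGB2HSV)
m=(h[...,0]>105)&(h[...,0]<125)&(h[...,1]>140)
D=R.inv().apply(X.reshape(-1,3)-o["tcp_pos"]).reshape(X.shape)
q=D[m&(np.hypot(D[...,0],D[...,1])<.07)&(abs(D[...,2])<.03)]*1000
d=q[(q[:,2]>-5)&(q[:,2]<9)];print(len(d),d.min(0).round(1),d.max(0).round(1),np.linalg.lstsq(np.c_[d[:,:2],np.ones(len(d))],d[:,2],rcond=None)[0].round(3))
E
```

```text
[0.4874171  0.00153247 0.23671836] [ 1.42 -0.19 -1.41  2.42 -1.29  0.17  2.75] [ 0.64  0.01 -0.77] [ 0.1  1.  -1.9]
tip rel [-0.0526 -0.0132  0.1929]
[0.512  0.0049 0.1858]
offset [0.093 0.018 0.365] rot [0.006 0.    0.   ]
[0.512  0.0269 0.1858]
offset [0.093 0.165 0.367] rot [0.006 0.    0.   ]
9801 [-43.1 -44.7  -4.9] [52.8 45.7  9. ] [-0.027 -0.015  3.567]
```

```bash
python3 - <<'E'
from h import *
plan([.5065,.0135,.26],yaw=206.7)
E
```

```text
offset [-0.192  0.078 -0.036] rot [-0.076  0.345 -0.221]
```

>>> {"method": "drive_tool", "body": {
  "rows": [
    {"offset": [-0.2,0.03,-0.2],"rotation": [0,0.05,-0.02],"claw": 0},
    {"offset": [-0.19,0.078,-0.1],"rotation": [-0.02,0.1,-0.06],"claw": 0},
    {"offset": [-0.192,0.078,-0.036],"rotation": [-0.04,0.2,-0.12],"claw": 0},
    {"offset": [-0.192,0.078,-0.036],"rotation": [-0.06,0.28,-0.17],"claw": 0},
    {"offset": [-0.192,0.078,-0.036],"rotation": [-0.076,0.345,-0.221],"claw": 0},
    {"offset": [-0.192,0.078,-0.036],"rotation": [-0.076,0.345,-0.221],"claw": 0},
    {"offset": [-0.192,0.078,-0.036],"rotation": [-0.076,0.345,-0.221],"claw": 0},
    {"offset": [-0.192,0.078,-0.036],"rotation": [-0.076,0.345,-0.221],"claw": 0},
    {"offset": [-0.192,0.078,-0.036],"rotation": [-0.076,0.345,-0.221],"claw": 0},
    {"offset": [-0.192,0.078,-0.036],"rotation": [-0.076,0.345,-0.221],"claw": 0},
    {"offset": [-0.192,0.078,-0.036],"rotation": [-0.076,0.345,-0.221],"claw": 0}
  ]
}}

```text
clock: 35.23
tcp_pos: [0.5083, 0.0116, 0.2595]
orientation: [0.722, -3.053, 0.005]
contact_force: [-0.7, 0.2, -0.7]
grip_width: 0.0179
gripper_force: 109.4
```

```bash
python3 - <<'E'
from h import *
o=get_obs();print(np.round(o["joints"],2));plan([.5065,.0140,.185],yaw=206.7)
rel()
E
```

```text
[ 0.81  0.4  -1.18  1.86  0.4   1.16  1.52]
offset [0.001 0.021 0.497] rot [-0.001 -0.003 -0.001]
tcp [0.5097 0.015  0.2599] z [-0.008 -0.003 -1.   ] yaw -152.86 F [5.4 0.9 0.5] M [ 0.11 -0.42  0.07]
[0.5086 0.0121 0.0448] 55
[0.509  0.0153 0.0626] 39
disc plane [-0.0359 -0.0034  0.2565]
collar plane [0.0011 0.0018 0.1636]
```

>>> {"method": "drive_tool", "body": {
  "rows": [
    {"offset": [0.005,0.015,0.2],"rotation": [0,0,0],"claw": 0},
    {"offset": [0.005,0.015,0.4],"rotation": [0,0,0],"claw": 0},
    {"offset": [0.005,0.015,0.53],"rotation": [0,0,0],"claw": 0},
    {"offset": [0.005,0.015,0.53],"rotation": [0,0,0],"claw": 0},
    {"offset": [0.005,0.015,0.53],"rotation": [0,0,0],"claw": 0}
  ]
}}

```text
clock: 35.7
tcp_pos: [0.5047, 0.015, 0.1803]
orientation: [0.724, -3.057, -0.0]
contact_force: [0.6, -0.0, -0.4]
grip_width: 0.0179
gripper_force: 109.4
```

```bash
python3 - <<'E'
from h import *
rel()
E
```

```text
tcp [0.5056 0.0152 0.1815] z [ 0.002  0.    -1.   ] yaw -153.35 F [-0.5  1.3 -0.3] M [-0.03  0.02 -0.02]
[0.5046 0.0155 0.0446] 53
[0.5089 0.0149 0.0625] 57
disc plane [-0.0339 -0.0007  0.1772]
collar plane [-0.0022  0.0004  0.1635]
```

>>> {"method": "drive_tool", "body": {
  "rows": [
    {"offset": [-0.03,-0.005,0.02],"rotation": [0.012,-0.022,0.06],"claw": 0},
    {"offset": [-0.03,-0.005,0.075],"rotation": [0.012,-0.022,0.06],"claw": 0},
    {"offset": [-0.03,-0.005,0.093],"rotation": [0.012,-0.022,0.06],"claw": 0},
    {"offset": [-0.026,-0.013,0.093],"rotation": [0.012,-0.022,0.02],"claw": 0},
    {"offset": [-0.022,-0.021,0.093],"rotation": [0.012,-0.022,-0.02],"claw": 0},
    {"offset": [-0.018,-0.029,0.093],"rotation": [0.012,-0.022,-0.06],"claw": 0},
    {"offset": [-0.018,-0.029,0.04],"rotation": [0.012,-0.022,-0.06],"claw": 0},
    {"offset": [-0.03,-0.005,0.04],"rotation": [0.012,-0.022,0],"claw": 0},
    {"offset": [-0.03,-0.005,0.075],"rotation": [0.012,-0.022,0.06],"claw": 0},
    {"offset": [-0.03,-0.005,0.096],"rotation": [0.012,-0.022,0.06],"claw": 0},
    {"offset": [-0.026,-0.013,0.096],"rotation": [0.012,-0.022,0.02],"claw": 0},
    {"offset": [-0.022,-0.021,0.096],"rotation": [0.012,-0.022,-0.02],"claw": 0},
    {"offset": [-0.018,-0.029,0.096],"rotation": [0.012,-0.022,-0.06],"claw": 0},
    {"offset": [-0.018,-0.029,0.04],"rotation": [0.012,-0.022,-0.06],"claw": 0},
    {"offset": [-0.03,-0.005,0.04],"rotation": [0.012,-0.022,0],"claw": 0},
    {"offset": [-0.03,-0.005,0.08],"rotation": [0.012,-0.022,0.06],"claw": 0},
    {"offset": [-0.03,-0.005,0.1],"rotation": [0.012,-0.022,0.06],"claw": 0},
    {"offset": [-0.026,-0.013,0.1],"rotation": [0.012,-0.022,0.02],"claw": 0},
    {"offset": [-0.022,-0.021,0.1],"rotation": [0.012,-0.022,-0.02],"claw": 0},
    {"offset": [-0.022,-0.021,0.1],"rotation": [0.012,-0.022,-0.06],"claw": 0}
  ]
}}

```text
clock: 37.42
tcp_pos: [0.5112, 0.013, 0.1706]
orientation: [-0.893, 2.959, -0.029]
contact_force: [-16.5, -4.3, 37.7]
grip_width: 0.0181
gripper_force: 121.0
```

```bash
python3 - <<'E'
from h import *
rel()
E
```

```text
tcp [0.5112 0.0133 0.1705] z [ 0.054 -0.002 -0.999] yaw -146.06 F [-13.9  -2.3  35.8] M [-0.48  2.05 -0.02]
[0.5145 0.0151 0.0454] 53
[0.5092 0.0151 0.0627] 54
disc plane [0.0848 0.0314 0.1685]
collar plane [0.     0.0014 0.1636]
```

>>> {"method": "drive_tool", "body": {
  "rows": [
    {"offset": [0,0,-0.2],"rotation": [0,0,0],"claw": 0},
    {"offset": [0,0,-0.45],"rotation": [0,0,0.03],"claw": 0},
    {"offset": [-0.2,-0.1,-0.7],"rotation": [-0.012,0.022,0.06],"claw": 0},
    {"offset": [-0.4,-0.2,-0.9],"rotation": [-0.012,0.022,0.06],"claw": 0},
    {"offset": [-0.55,-0.27,-1],"rotation": [-0.012,0.022,0.06],"claw": 0}
  ]
}}

```text
clock: 37.88
tcp_pos: [0.5941, 0.024, 0.3241]
orientation: [-0.72, 3.055, -0.004]
contact_force: [1.6, 0.7, -1.1]
grip_width: 0.0181
gripper_force: 114.5
```

>>> {"method": "drive_tool", "body": {
  "rows": [
    {"offset": [0,0,-0.25],"rotation": [0,0,0],"claw": 0},
    {"offset": [0,0,-0.5],"rotation": [0,0,0],"claw": 0},
    {"offset": [0,0,-0.64],"rotation": [0,0,0],"claw": 0},
    {"offset": [0,0,-0.64],"rotation": [0,0,0],"claw": 0},
    {"offset": [0,0,-0.64],"rotation": [0,0,0],"claw": 0}
  ]
}}

```text
clock: 38.3
tcp_pos: [0.5932, 0.0256, 0.418]
orientation: [-0.724, 3.054, -0.002]
contact_force: [0.0, 0.3, -1.2]
grip_width: 0.0177
gripper_force: 114.5
```

```bash
python3 - <<'E'
from h import *
bowl("w12.pkl")
o=get_obs();M=Ro.from_rotvec(o["orientation"]).as_matrix();print(o["tcp_pos"],M.round(3),np.round(o["joints"],2))
E
```

```text
rows x from -45mm step5 downwards, cols y from -45mm
[[  0   0   0   0   0   0   0 149 148 147 145   0   0   0   0   0   0   0]
 [  0   0   0   0   0 144 151 146 148 149 149 147 151 145   0   0   0   0]
 [  0   0   0 150 151 112 143 146 148 150 150 139 126 126 149   0   0   0]
 [  0   0   0 149 102 114 144 147 149 150 150 141 128 128 149 147   0   0]
 [  0   0 150   0 104 114 117 145 146 149 145 136 129 128   0   0   0   0]
 [  0   0   0   0 102 107 110 107 106 124 126 126 125 125   0   0   0   0]
 [  0   0   0   0 105  99 100   0   0   0 117 113 112   0   0   0   0   0]
 [  0   0   0 109 110 107   0   0 103 105   0   0   0   0   0   0   0   0]
 [  0   0 106 109 110 110 108 105 109 108 106   0   0   0   0   0   0   0]
 [  0 104 106 108 110 110 110 105 109 109 105   0   0   0   0   0   0   0]
 [  0 104 105 107 107 110   0   0 107 106   0   0   0   0   0   0   0   0]
 [  0   0 103 104 105   0   0   0   0   0   0   0   0   0   0   0   0   0]
 [  0   0   0 101   0   0   0   0   0   0   0   0   0   0   0   0   0   0]
 [  0   0   0   0   0   0   0   0   0   0   0   0   0   0   0   0   0   0]
 [  0   0   0   0   0   0   0   0   0   0   0   0   0   0   0   0   0   0]
 [  0   0   0   0   0   0   0   0   0   0   0   0   0   0   0   0   0   0]
 [  0   0   0   0   0   0   0   0   0   0   0   0   0   0   0   0   0   0]
 [  0   0   0   0   0   0   0   0   0   0   0   0   0   0   0   0   0   0]]
[0.5925631  0.02498367 0.41628504] [[-0.894 -0.449  0.   ]
 [-0.449  0.894 -0.001]
 [ 0.    -0.001 -1.   ]] [ 0.67  0.43 -1.16  1.44  0.4   1.52  1.56]
```

>>> {"method": "drive_tool", "body": {
  "rows": [
    {"offset": [0,0,0.25],"rotation": [0,0,0],"claw": 0},
    {"offset": [0.25,0.1,0.5],"rotation": [0,0,0],"claw": 0},
    {"offset": [0.45,0.17,0.72],"rotation": [0,0,0],"claw": 0},
    {"offset": [0.535,0.198,0.9],"rotation": [0,0,0],"claw": 0},
    {"offset": [0.535,0.198,1],"rotation": [0,0,0],"claw": 0},
    {"offset": [0.535,0.198,1],"rotation": [0,0,0],"claw": 0}
  ]
}}

```text
clock: 38.85
tcp_pos: [0.5025, 0.0133, 0.2607]
orientation: [0.722, -3.047, 0.001]
contact_force: [-0.6, -0.5, -0.7]
grip_width: 0.0182
gripper_force: 114.4
```

>>> {"method": "drive_tool", "body": {
  "rows": [
    {"offset": [0,0,0.2],"rotation": [0,0,0],"claw": 0},
    {"offset": [0,0,0.4],"rotation": [0,0,0],"claw": 0},
    {"offset": [0,0,0.56],"rotation": [0,0,0],"claw": 0},
    {"offset": [0,0,0.56],"rotation": [0,0,0],"claw": 0},
    {"offset": [0,0,0.56],"rotation": [0,0,0],"claw": 0},
    {"offset": [0,0,0.56],"rotation": [0,0,0],"claw": 0}
  ]
}}

```text
clock: 39.35
tcp_pos: [0.509, 0.0164, 0.1837]
orientation: [-0.725, 3.055, 0.0]
contact_force: [0.8, 0.8, -0.4]
grip_width: 0.018
gripper_force: 114.5
```

```bash
python3 - <<'E'
from h import *
rel()
E
```

```text
tcp [0.5091 0.0163 0.1839] z [ 0.003  0.    -1.   ] yaw -153.32 F [ 0.8  0.8 -1.1] M [-0.02  0.01  0.01]
[0.5113 0.0179 0.0452] 55
[0.509  0.015  0.0626] 57
disc plane [0.0402 0.041  0.1817]
collar plane [1.000e-04 1.000e-03 1.636e-01]
```

>>> {"method": "drive_tool", "body": {
  "rows": [
    {"offset": [0.015,0.01,0.03],"rotation": [0.009,0.027,0.06],"claw": 0},
    {"offset": [0.015,0.01,0.09],"rotation": [0.009,0.027,0.06],"claw": 0},
    {"offset": [0.015,0.01,0.108],"rotation": [0.009,0.027,0.06],"claw": 0},
    {"offset": [0.02,0,0.108],"rotation": [0.009,0.027,0.02],"claw": 0},
    {"offset": [0.025,-0.01,0.108],"rotation": [0.009,0.027,-0.02],"claw": 0},
    {"offset": [0.03,-0.02,0.108],"rotation": [0.009,0.027,-0.06],"claw": 0},
    {"offset": [0.03,-0.02,0.06],"rotation": [0.009,0.027,-0.06],"claw": 0},
    {"offset": [0.015,0.01,0.06],"rotation": [0.009,0.027,0],"claw": 0},
    {"offset": [0.015,0.01,0.09],"rotation": [0.009,0.027,0.06],"claw": 0},
    {"offset": [0.015,0.01,0.112],"rotation": [0.009,0.027,0.06],"claw": 0},
    {"offset": [0.02,0,0.112],"rotation": [0.009,0.027,0.02],"claw": 0},
    {"offset": [0.025,-0.01,0.112],"rotation": [0.009,0.027,-0.02],"claw": 0},
    {"offset": [0.03,-0.02,0.112],"rotation": [0.009,0.027,-0.06],"claw": 0},
    {"offset": [0.03,-0.02,0.112],"rotation": [0.009,0.027,-0.06],"claw": 0}
  ]
}}

```text
clock: 40.57
tcp_pos: [0.507, 0.0124, 0.1671]
orientation: [0.903, -2.964, 0.044]
contact_force: [-0.1, 1.8, 4.0]
grip_width: 0.018
gripper_force: 116.5
```

```bash
python3 - <<'E'
from h import *
rel()
E
```

```text
tcp [0.507  0.0125 0.1671] z [-0.033 -0.04  -0.999] yaw -146.28 F [0.6 2.1 5.4] M [ 0.63 -0.4   0.06]
[0.5072 0.0126 0.0456] 52
[0.5087 0.0148 0.0625] 49
disc plane [-0.0238 -0.0251  0.1653]
collar plane [-0.0038 -0.0011  0.1635]
```

>>> {"method": "drive_tool", "body": {
  "rows": [
    {"offset": [-0.012,0.005,0],"rotation": [-0.004,-0.017,0.03],"claw": 0},
    {"offset": [-0.012,0.005,0],"rotation": [-0.004,-0.017,0.06],"claw": 0},
    {"offset": [-0.012,0.005,0.01],"rotation": [-0.004,-0.017,0.06],"claw": 0},
    {"offset": [-0.012,0.005,0.018],"rotation": [-0.004,-0.017,0.06],"claw": 0},
    {"offset": [-0.012,0.005,0.018],"rotation": [-0.004,-0.017,0.06],"claw": 0}
  ]
}}

```text
clock: 41.03
tcp_pos: [0.507, 0.0126, 0.1643]
orientation: [0.726, -3.042, 0.027]
contact_force: [-5.3, -2.4, 14.5]
grip_width: 0.0179
gripper_force: 118.0
```

```bash
python3 - <<'E'
from h import *
rel()
E
```

```text
tcp [0.507  0.0126 0.1643] z [-0.01 -0.02 -1.  ] yaw -153.15 F [-5.6 -3.1 13.8] M [-0.29  0.59 -0.04]
[0.5078 0.013  0.0457] 52
[0.5088 0.0149 0.0624] 48
disc plane [-0.0122 -0.0139  0.1627]
collar plane [-0.001   0.0013  0.1635]
```

>>> {"method": "drive_tool", "body": {
  "rows": [
    {"offset": [0.008,-0.003,0.008],"rotation": [-0.002,-0.006,0],"claw": 0},
    {"offset": [0.008,-0.003,0.016],"rotation": [-0.002,-0.006,0],"claw": 0},
    {"offset": [0.008,-0.003,0.016],"rotation": [-0.002,-0.006,0],"claw": 0},
    {"offset": [0.008,-0.003,0.016],"rotation": [-0.002,-0.006,0],"claw": 0}
  ]
}}

```text
clock: 41.42
tcp_pos: [0.507, 0.0125, 0.1632]
orientation: [0.73, -3.054, 0.016]
contact_force: [-7.9, -2.7, 23.7]
grip_width: 0.0181
gripper_force: 119.5
```

```bash
python3 - <<'E'
from h import *
rel()
E
```

```text
tcp [0.507  0.0125 0.1632] z [ 0.001 -0.011 -1.   ] yaw -153.11 F [-7.3 -2.7 23.4] M [-0.07  0.78  0.07]
[0.5081 0.0131 0.0457] 52
[0.509  0.015  0.0626] 47
disc plane [-0.0047 -0.0071  0.1617]
collar plane [-0.      0.0017  0.1635]
```

>>> {"method": "drive_tool", "body": {
  "rows": [
    {"offset": [0.009,0.004,0.005],"rotation": [0,0,0],"claw": 0},
    {"offset": [0.009,0.004,0.01],"rotation": [0,0,0.02],"claw": 0},
    {"offset": [0.009,0.004,0.012],"rotation": [0,0,-0.02],"claw": 0},
    {"offset": [0.009,0.004,0.012],"rotation": [0,0,0.02],"claw": 0},
    {"offset": [0.009,0.004,0.012],"rotation": [0,0,0],"claw": 0},
    {"offset": [0.009,0.004,0.012],"rotation": [0,0,0],"claw": 0}
  ]
}}

```text
clock: 41.97
tcp_pos: [0.5087, 0.0129, 0.1627]
orientation: [-0.731, 3.05, -0.016]
contact_force: [-1.6, -2.1, 25.1]
grip_width: 0.0178
gripper_force: 119.3
```

```bash
python3 - <<'E'
from h import *
rel()
E
```

```text
tcp [0.5087 0.013  0.1628] z [ 0.007 -0.009 -1.   ] yaw -153.12 F [-2.7 -1.5 24.4] M [ 0.2  -0.72 -0.05]
[0.5099 0.0135 0.0456] 53
[0.5086 0.0149 0.0624] 49
disc plane [ 0.0032 -0.0036  0.1613]
collar plane [-0.0033 -0.0004  0.1634]
```

>>> {"method": "drive_tool", "body": {
  "rows": [
    {"offset": [0,0,-0.006],"rotation": [0,0,0.02],"claw": 0},
    {"offset": [0,0,-0.006],"rotation": [0,0,0.04],"claw": 0},
    {"offset": [0,0,-0.006],"rotation": [0,0,0.06],"claw": 0},
    {"offset": [0,0,-0.006],"rotation": [0,0,0.08],"claw": 0},
    {"offset": [0,0,-0.006],"rotation": [0,0,0.1],"claw": 0},
    {"offset": [0,0,-0.006],"rotation": [0,0,0.12],"claw": 0},
    {"offset": [0,0,-0.006],"rotation": [0,0,0.12],"claw": 0}
  ]
}}

```text
clock: 42.6
tcp_pos: [0.5073, 0.0159, 0.1628]
orientation: [-0.362, 3.115, -0.009]
contact_force: [-2.1, 5.8, 16.3]
grip_width: 0.018
gripper_force: 118.1
```

```bash
cat >> h.py <<'E'
def lidyaw(g,X):
    f=g["frame"];h=cv2.cvtColor(f,cv2.COLOR_RGB2HSV)
    m=(h[...,0]>105)&(h[...,0]<125)&(h[...,1]>120)&(np.hypot(X[...,0]-.509,X[...,1]-.0149)<.04)&(X[...,2]>.182)&(X[...,2]<.196)
    q=X[m][:,:2]-[.509,.0149];r=cv2.minAreaRect((q*1000).astype(np.float32));u,s,v=np.linalg.svd(q-q.mean(0));print("bar",len(q),np.degrees(np.arctan(v[0,1]/v[0,0])).round(2),r)
E
python3 - <<'E'
from h import *
g,X=rel();lidyaw(g,X)
E
```

```text
tcp [0.5073 0.0159 0.1628] z [ 0.006 -0.005 -1.   ] yaw -166.68 F [-2.9  6.  16.2] M [ 1.63 -0.54  0.33]
[0.5084 0.0166 0.0457] 53
[0.5083 0.0149 0.0622] 50
disc plane [ 0.0006 -0.0008  0.1613]
collar plane [-0.0028  0.0005  0.1634]
bar 5086 13.34 ((-0.7849922180175781, -0.9024581909179688), (42.51971435546875, 65.33554077148438), 83.30313110351562)
```

>>> {"method": "drive_tool", "body": {
  "rows": [
    {"offset": [0,-0.006,0],"rotation": [0,0,0.02],"claw": 0},
    {"offset": [0,-0.007,0],"rotation": [0,0,0.04],"claw": 0},
    {"offset": [0,-0.008,0],"rotation": [0,0,0.06],"claw": 0},
    {"offset": [0,-0.008,0],"rotation": [0,0,0.08],"claw": 0},
    {"offset": [0,-0.008,0],"rotation": [0,0,0.1],"claw": 0},
    {"offset": [0,-0.008,0],"rotation": [0,0,0.12],"claw": 0},
    {"offset": [0,-0.008,0],"rotation": [0,0,0.12],"claw": 0},
    {"offset": [0,-0.008,0],"rotation": [0,0,0.12],"claw": 0}
  ]
}}

```text
clock: 43.32
tcp_pos: [0.5077, 0.0145, 0.1628]
orientation: [0.011, 3.136, -0.009]
contact_force: [-2.3, 6.1, 15.9]
grip_width: 0.0179
gripper_force: 118.1
```

```bash
python3 - <<'E'
from h import *
g,X=rel();lidyaw(g,X)
E
```

```text
tcp [0.5077 0.0145 0.1628] z [ 0.006 -0.006 -1.   ] yaw 179.58 F [-1.8  5.1 16. ] M [ 1.42 -0.6   0.3 ]
[0.5086 0.015  0.0457] 53
[0.5074 0.0152 0.0618] 53
disc plane [9.000e-04 1.000e-04 1.613e-01]
collar plane [-0.0031  0.0009  0.1634]
bar 5060 -0.27 ((-1.127035140991211, 2.279956817626953), (64.81825256347656, 42.57959747314453), 19.78853416442871)
```

>>> {"method": "drive_tool", "body": {
  "rows": [
    {"offset": [0,-0.002,0],"rotation": [0,0,0.015],"claw": 0},
    {"offset": [0,-0.003,0],"rotation": [0,0,0.03],"claw": 0},
    {"offset": [0,-0.004,0],"rotation": [0,0,0.041],"claw": 0},
    {"offset": [0,-0.004,0],"rotation": [0,0,0.041],"claw": 0},
    {"offset": [0,-0.004,0],"rotation": [0,0,0.041],"claw": 0}
  ]
}}

```text
clock: 43.78
tcp_pos: [0.5077, 0.0145, 0.1628]
orientation: [0.139, 3.132, -0.007]
contact_force: [-1.6, 7.5, 15.5]
grip_width: 0.0177
gripper_force: 118.0
```

```bash
python3 - <<'E'
from h import *
g,X=rel();lidyaw(g,X)
h=cv2.cvtColor(g["frame"],cv2.COLOR_RGB2HSV);rr=np.hypot(X[...,0]-.5089,X[...,1]-.0149)
for n,a,b in(("orange",10,22),("red",0,6)):
    m=(h[...,0]>=a)&(h[...,0]<=b)&(h[...,1]>160)&(h[...,2]>90)&(rr>.05)&(rr<.064)&(abs(X[...,2]-.163)<.006)
    c=X[m]-[.5089,.0149,0];t=np.degrees(np.arctan2(c[:,1],c[:,0]))
    for lo,hi in((-90,90),(90,181),(-181,-90)):
        k=(t>lo)&(t<=hi); 
        if k.sum()>4: print(n,k.sum(),np.median(t[k]).round(2))
m=(h[...,1]<60)&(h[...,2]>140)&(rr<.056)&(rr>.034)&(X[...,2]<.175)&(X[...,2]>.15)
c=X[m]-[.5089,.0149,0];t=np.degrees(np.arctan2(c[:,1],c[:,0]));k=abs(t)<25;print("ptr",k.sum(),np.median(t[k]) if k.any() else '')
s=grab_frame("scene");Xs=cloud(s);q=Xs[(Xs[...,2]>.02)&(Xs[...,2]<.045)&(abs(Xs[...,1]-.355)<.06)&(Xs[...,0]>.5)&(Xs[...,0]<.6)];print("scoop handle",len(q),np.median(q[:,2]) if len(q) else '')
print(get_obs()["clock"],np.abs(get_obs()["qvel"]).max())
E
```

```text
tcp [0.5077 0.0145 0.1628] z [ 0.006 -0.005 -1.   ] yaw 174.93 F [-1.4  7.7 14.9] M [ 1.76 -0.77  0.39]
[0.5088 0.015  0.0457] 54
[0.5067 0.0153 0.0614] 54
disc plane [0.0014 0.0014 0.1613]
collar plane [-0.0015  0.001   0.1635]
bar 5060 -5.05 ((-0.7358551025390625, 2.386077880859375), (64.7892074584961, 42.544681549072266), 15.234062194824219)
orange 306 174.26
red 269 141.76
ptr 126 -15.054199735412265
scoop handle 147 0.033851571711301646
43.8833 0.0010682742928466763
```

```bash
python3 -c "
from bench import hand_in
print(hand_in())"
```

```text
the job is handed in; nothing more can be done
None
```

I handed the job in at about 44 s of the 72 s limit: the chocolate is in the bowl, the scoop is back flat, and I am still holding the lid at the orange marks. One chunk had landed upright against the bowl wall and blocked the lid, so I worked it loose with the lid held in the gripper. The lid then went down flat, at about 143 mm by my measurement, and I turned it clockwise to within 1 degree of the orange mark. I could not look into the bowl again after the lid closed, and `hand_in` returned no verdict.

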